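# Pack the manifold cabinet tight in its stud bay

## Robot

A 6-joint arm with a two-finger parallel gripper is mounted at the origin on the work surface. World frame = base frame: x ahead of the robot, y to its left, z up, the work surface at z = 0. Lengths are in m, angles in rad, forces in N, time in s.
With the tool pointing down it reaches from about 0.325 to 1 m from the base axis. Payload 5.1 kg.
Tool frame: the origin (TCP) lies at the very end of the fingers, on their centre line; the grasp point (between the pads) lies 19 mm behind it (robot.grip_depth is the distance from the TCP to the grasp point, in m); z points along the fingers, x is the direction in which the jaws open and shut, and the axes are right-handed (so a half turn about z gives the same grasp; the last joint's range is limited). The gripper opens to 85 mm and grips with 20 to 120 N. Pads are 22 mm wide; open, the fingers measure 114 mm over their backs; the gripper's body (76 mm by 85 mm) begins 54 mm behind the grasp point. The pads swing forward as they close: fully open they stand 13 mm farther back than shut.
Start: joints at [1.265, 0.124, 1.65, -0, 1.367, -0.083], TCP at [0.144, 0.634, 0.203] pointing down, gripper open.
Joint ranges: [-2.61, 2.61], [-1.02, 2.33], [0.03, 2.71], [-1.35, 4.49], [0.32, 2.68], [-2.91, 2.91]. Speed limits (rad/s): [2.57, 2.57, 3.14, 3.14, 3.14, 3.14].

## Interface

Orientations are given as a 3x3 rotation matrix whose columns are the frame's x, y, z axes.
In Python, from rig import robot gives the robot as it stands.
- The arm moves only by the tool servo_tool, never from a script. Its argument "deltas" is a list that holds one entry, the list of rows, each a list of 7 numbers: the shift along the tool's x, y, z in cm, then the turn, a rotation vector about the tool's x, y, z in degrees, then the opening, from 0 (shut) to 1 (fully open). In form: [[[dx, dy, dz, rx, ry, rz, jaw], ...]]. A call has 1 to 5 rows; each row is the pose to reach, as a shift and turn from the pose measured when the call began, along the tool's axes at that moment; what a row does not reach only later rows make up. A row lasts 1/12 s, in which the tool goes at most 41.7 mm and 7.16 degrees, less where a joint would pass 70% of its speed; a pose out of reach is approached as far as the arm can. A call with a gripper value outside its range is refused whole. The fingers move at their own pace and stop on an object; "newtons" is the grip in N (left out, the last holds). Time passes only in rows, so rows that repeat a pose let the fingers close. It gives the time, the measured TCP pose, the force and the opening at its end, in the units of the state.
- robot.state(): the state, without advancing time (a new reading comes with each control period).
- robot.snapshot(name): name is "scene" or "top" or "wrist"; returns the picture (420x560x3 uint8, red, green, blue); there is no depth.
- robot.get_calibration(name): a dict with "fovy" (degrees; the focal length in pixels is half the picture's height over the tangent of half this angle, whatever the lens; pixels are square), "cx", "cy" (the principal point, pixels), "R" (3x3) and "t" (3): a world point X has camera coordinates R X + t. Camera axes: x right, y down, z forward; pixel columns grow to the right and rows downward; lengths in m; the calibration is good to about 2 mm. A picture is of the moment at which its call begins: read the wrist's pose just before it. get_calibration takes no time and is no camera call; for the wrist camera it gives the pose at the moment of the call.
- robot.sign_off(): hands the job in, once; it reports no verdict.
The state is a dict: "time_s": time; "joint_pos": joint angles; "joint_velocities": joint speeds; "tau": joint torques, N m; "position": TCP position; "tool_rot": TCP orientation; "ft_force": force on the tool from outside, world axes, zero at the start; "wrist_torque": the same for the moment, N m; "opening": opening from 0.0 (shut) to 1.0 (fully open).
Only numpy, scipy, OpenCV 4.12 (cv2) and the standard library are available. Lean on these libraries where they do the work, as an engineer would, in place of code of your own. Each camera call takes 0.05 s, during which the arm holds its last target. There are 200 camera calls.

## Task

Pack the white manifold cabinet tight off the stud on its right: at the fixing lug nearest the robot, stand flat packers upright on the floor of the gap, one beside the other against the stud, until the wedge, pushed straight down thin end first between packers and cabinet with its sloping face to the cabinet, jams firmly by feel well inside the gap instead of reaching the bottom. Leave the packers not needed in their block and the other things on the bench alone, and do not drive the wedge so hard that it bulges the sheet metal. Finish holding: keep your grip on the wedge with the pack pressed tight, so that the screw can be driven.

Things in the scene. Friction and masses are not known exactly. Their poses are not given: they have to be found in the camera images.
- panel: Timber stud wall piece lying fixed on the bench: 12 mm OSB sheet, studs 60 wide and 120 high, top at 132 mm. Origin: bench level, under the inner face of the right-hand stud, at the fixing lug. x along the gap away from the robot, y across it from stud to cabinet. Stud: y -60 to 0 mm; gap floor (OSB top): z = 12 mm. Packers and wedge belong at x = 0, within 20 mm, parallel to the stud.
- stud_edge (a point): Point on the top inner edge of the right-hand stud at the fixing lug: panel x = 0, y = 0, z = 132 mm.
- cabinet_edge (a point): Point on the top edge of the cabinet's right-hand outer wall, at the fixing lug, 127 mm above the bench. Its distance across the gap from stud_edge is the gap's width: 20 to 35 mm from job to job, even over its depth and length.
- cabinet: White sheet-steel manifold cabinet, 600 x 400 x 115 mm high, door off, lying on the OSB, fixed at its left side: it does not move. Brass bars inside lie below its rim. Origin: foot (on the OSB) of its right-hand outer wall at the fixing lug, a steel tab with a screw inside the rim, 185 mm from the end nearest the robot. Axes parallel to the panel's.
- rack: Timber block 64 x 190 x 72 mm, fixed to the bench, with four sawn slots (12.5 mm wide, 60 deep, open at both ends) along its x, 44 mm apart along its y. Origin: centre of its underside. Three packers and the wedge stand in the slots in any order, origins at slot centres 12 mm above the bench, axes parallel to the block's.
- packer0: Flat wooden packer standing on end: 45 wide (its x), 10 thick (its y), 180 high (z), about 57 g, top corners bevelled 8 mm across by 14 mm down, all three alike. Origin: centre of its lower end. Stood in the gap its top is 60 mm above the stud.
- packer1: Flat wooden packer standing on end: 45 wide (its x), 10 thick (its y), 180 high (z), about 57 g, top corners bevelled 8 mm across by 14 mm down, all three alike. Origin: centre of its lower end. Stood in the gap its top is 60 mm above the stud.
- packer2: Flat wooden packer standing on end: 45 wide (its x), 10 thick (its y), 180 high (z), about 57 g, top corners bevelled 8 mm across by 14 mm down, all three alike. Origin: centre of its lower end. Stood in the gap its top is 60 mm above the stud.
- wedge: Wooden wedge standing thin end down: 52 wide (x), 180 high, 85 g. Flat upright face at y = -5.5 mm; sloping face on the +y side, turned to the cabinet from the start: 3 mm thick at the lower end, 27.3 at the top (13.5 per 100 mm). Origin: level of the lower end, 5.5 mm inward of the flat face. In r mm of space it jams with (r - 3) / 0.135 mm of it below the cabinet's top edge.
- level: Short aluminium spirit level, 230 x 22 x 45 mm, standing on its edge; bystander. Origin: centre of its underside.
- hammer: Hammer lying on the bench; bystander.
- driver: Cordless driver standing on its battery, about 200 mm high; bystander. Origin: centre of its underside.
- screwbox: Open cardboard box of screws, 120 x 90 x 50 mm; bystander. Origin: centre of its underside.
Mind the look-alikes: they are no part of the job. What is shaped like the wedge but pink or purple is not meant.

How it is judged:
By the outcome, as a careful person would: the job done as asked, in the order asked, and still so for the second after the job is handed in, while the arm keeps its last pose, push and grip.
It also fails if it takes over 70 s, if anything falls off the work surface, if the arm or the gripper's body presses on something with over 40 N, if the wrist force passes 120 N, or if a joint passes its speed limit or range.

## Working session

There is one attempt and no reset: what is moved stays moved. The work goes in short steps, Python scripts to look and compute and a tool call to move; the robot and the scene stay as the last step left them, time stands still between calls to the robot, and variables do not carry over. Pictures are saved under pics/ and viewed, about 8 in all and at most 12, crops included, and the job is handed in when it is done.

Besides the shell and the picture viewer there is one more tool, called after "Emit:" by a JSON object that holds its "method" and its "body". servo_tool: Moves the arm, as the interface text tells. Its arguments: {"type":"object","properties":{"deltas":{"type":"array","items":{"type":"array","items":{"type":"array","items":{"type":"number"}}}},"newtons":{"type":"number"}},"required":["deltas"]}

```bash
mkdir -p pics; ls; python3 - <<'E'
from rig import robot
import cv2,json
for n in("scene","top"):
    im=robot.snapshot(n);cv2.imwrite(f"pics/{n}0.png",im[:,:,::-1])
    c=robot.get_calibration(n);print(n,{k:(v.tolist() if hasattr(v,'tolist') else v) for k,v in c.items()})
s=robot.state();print(s)
E
```

```text
pics
scene {'fovy': 48.005738282799015, 'cx': 273.279092953869, 'cy': 206.09552971710738, 'R': [[-0.5303636026862678, 0.8477315494317254, 0.008103643854993584], [0.5669527615010005, 0.3617752125401359, -0.7400562558467628], [-0.6303007339136075, -0.38790451877959026, -0.6724961480472154]], 't': [0.49300924831597887, -0.08340490388933051, 1.7322563659283108]}
top {'fovy': 43.7004385740924, 'cx': 277.14081692512707, 'cy': 211.8809318576467, 'R': [[0.0022117528675523294, -0.9999122204463554, -0.013063672963309238], [-0.9831530032081756, 0.00021336251738326168, -0.18278437230568043], [0.18277111487321587, 0.013247863166397755, -0.9830662305712297]], 't': [-0.26508668337160973, 0.5095281732021651, 1.3405824767366779]}
{'time_s': 0.1, 'joint_pos': array([ 1.26543108e+00,  1.24436830e-01,  1.65155196e+00, -3.76624694e-05,
        1.36751619e+00, -8.25614974e-02]), 'joint_velocities': array([-0.00159574, -0.00215865, -0.00197198, -0.00075511,  0.00290038,
        0.00194699]), 'tau': array([ 5.56213763e-04, -4.24929965e+01, -3.66652787e+01, -9.62161585e-05,
        3.93195034e-03, -2.42617523e-05]), 'position': array([0.14345616, 0.63333987, 0.20216939]), 'tool_rot': array([[ 2.20956972e-01,  9.75283408e-01, -5.39746192e-04],
       [ 9.75281689e-01, -2.20957599e-01, -1.83495267e-03],
       [-1.90885991e-03, -1.20958992e-04, -9.99998171e-01]]), 'ft_force': array([-0.27387753,  0.54018748,  1.27482232]), 'wrist_torque': array([0.00811358, 0.03801284, 0.00332608]), 'opening': 0.9987326873716638}
```

View pics/top0.png

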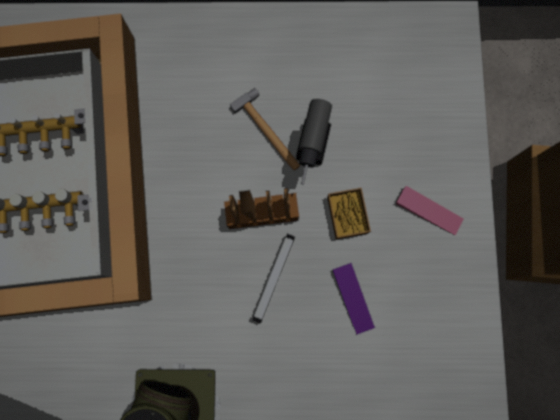

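View pics/scene0.png

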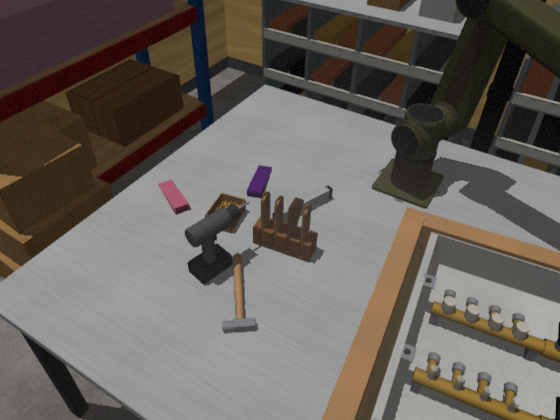

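The top view shows the rack at about (262,210). There are four pieces in it, at u of about 234, 246 (dark and broad, probably the wedge), 268 and 288. The lugs are at (80,117) and (84,201), and the latter is nearest the robot.

Wedge candidates:
- the dark piece in the rack, top (246,203) and scene (294,212)
- pink, top (430,210)
- purple, top (353,298)

I choose the wooden one in the rack and will check it in a close crop.

```bash
cat > h.py <<'E'
import numpy as np, cv2
from rig import robot
def ray(cal,uv,plane=None,h=420):
    f=h/2/np.tan(np.radians(cal['fovy'])/2); R=np.array(cal['R']);t=np.array(cal['t'])
    d=R.T@np.array([(uv[0]-cal['cx'])/f,(uv[1]-cal['cy'])/f,1]); return -R.T@t,d
def atz(cal,uv,z):
    o,d=ray(cal,uv); return o+d*(z-o[2])/d[2]
def proj(cal,X):
    f=210/np.tan(np.radians(cal['fovy'])/2); p=np.array(cal['R'])@np.array(X)+np.array(cal['t']); return p[:2]/p[2]*f+[cal['cx'],cal['cy']]
def crop(im,u0,v0,w,h,s): return cv2.resize(im[v0:v0+h,u0:u0+w,::-1],None,fx=s,fy=s,interpolation=cv2.INTER_CUBIC)
E
python3 - <<'E'
from h import *
t=cv2.imread('pics/top0.png')[:,:,::-1];s=cv2.imread('pics/scene0.png')[:,:,::-1]
a=crop(t,215,175,100,66,4);b=crop(s,240,180,100,84,4);c=crop(t,60,170,100,66,4);d=crop(s,370,240,100,84,4)
im=np.vstack([np.hstack([a,c]),np.hstack([b,d])]);im=np.clip(im*1.6,0,255).astype('uint8');cv2.imwrite('pics/c1.png',im)
E
```

```text
(no output)
```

View pics/c1.png

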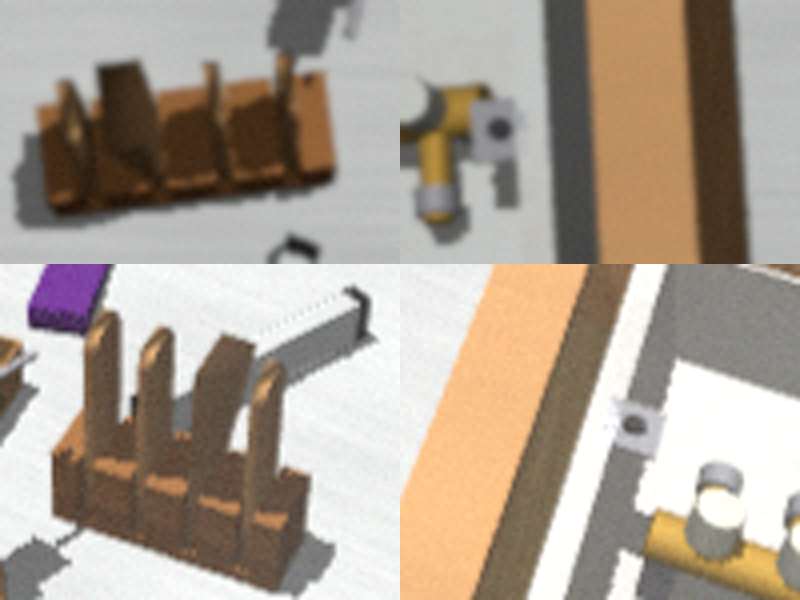

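```bash
python3 - <<'E'
from h import *
T=robot.get_calibration('top');S=robot.get_calibration('scene')
tc=lambda x,y:(215+x/4,175+y/4)
for p in [(38,108),(325,72),(335,180),(57,213)]: print('rack',atz(T,tc(*p),.072).round(3))
for n,p in dict(p0=(64,84),wt=(98,65),wt2=(138,62),p2=(211,66),p3=(285,57)).items(): print(n,atz(T,tc(*p),.192).round(3))
sc=lambda x,y:(240+x/4,180+(y-264)/4)
for n,p in dict(p3=(108,316),p2=(158,332),w1=(222,337),w2=(255,348),p0=(272,366)).items(): print('S',n,atz(S,sc(*p),.192).round(3))
for p in [(58,515),(280,590)]: print('S rack foot',atz(S,sc(*p),0).round(3))
g=lambda x,y:(60+x/4,170+y/4)
for n,p,z in [('stud',(583,0),.132),('stud',(588,130),.132),('stud',(598,262),.132),('cab',(545,0),.127),('cab',(550,130),.127),('cab',(557,262),.127),('lug',(498,128),.125)]: print(n,atz(T,g(*p),z).round(4))
q=lambda x,y:(370+(x-400)/4,240+(y-264)/4)
for n,p,z in [('stud',(590,264),.132),('stud',(470,600),.132),('cab',(632,264),.127),('cab',(528,600),.127),('lug',(635,425),.125)]: print('S',n,atz(S,q(*p),z).round(4))
W=robot.get_calibration('wrist');s=robot.state();C=-np.array(W['R']).T@np.array(W['t'])
print('cam in tool',s['tool_rot'].T@(C-s['position']),s['tool_rot'].T@np.array(W['R']).T,W['fovy'])
E
```

```text
rack [ 0.531 -0.128  0.072]
rack [ 0.555 -0.315  0.072]
rack [ 0.483 -0.321  0.072]
rack [ 0.462 -0.141  0.072]
p0 [ 0.521 -0.157  0.192]
wt [ 0.532 -0.177  0.192]
wt2 [ 0.534 -0.201  0.192]
p2 [ 0.532 -0.244  0.192]
p3 [ 0.537 -0.288  0.192]
S p3 [ 0.512 -0.285  0.192]
S p2 [ 0.507 -0.245  0.192]
S w1 [ 0.487 -0.203  0.192]
S w2 [ 0.484 -0.176  0.192]
S p0 [ 0.495 -0.157  0.192]
S rack foot [ 0.55  -0.308  0.   ]
S rack foot [ 0.524 -0.121  0.   ]
stud [ 0.601  -0.0856  0.132 ]
stud [ 0.5175 -0.091   0.132 ]
stud [ 0.4346 -0.0994  0.132 ]
cab [ 0.6024 -0.0608  0.127 ]
cab [ 0.5185 -0.0664  0.127 ]
cab [ 0.4353 -0.0733  0.127 ]
lug [ 0.5202 -0.0334  0.125 ]
S stud [0.3953 0.1469 0.132 ]
S stud [0.7031 0.18   0.132 ]
S cab [0.3739 0.1715 0.127 ]
S cab [0.6807 0.2091 0.127 ]
S lug [0.5134 0.2203 0.125 ]
cam in tool [ 4.45544424e-05 -7.05479855e-02 -1.71180587e-01] [[ 9.99999728e-01 -6.67443885e-04 -3.13335309e-04]
 [ 7.28492672e-04  9.59968633e-01  2.80106576e-01]
 [ 1.13836647e-04 -2.80106728e-01  9.59968858e-01]] 64.89634512951285
```

```bash
cat >> h.py <<'E'
def plan(pos,yaw_deg,s=None):
    """delta in tool axes (cm, deg) to TCP pos, tool straight down, jaw x at yaw"""
    from scipy.spatial.transform import Rotation as Ro
    s=s or robot.state(); R0=s['tool_rot'];c,n=np.cos(np.radians(yaw_deg)),np.sin(np.radians(yaw_deg))
    Rt=np.array([[c,n,0],[n,-c,0],[0,0,-1.]])
    return (R0.T@(np.array(pos)-s['position'])*100).round(2),np.degrees(Ro.from_matrix(R0.T@Rt).as_rotvec()).round(2)
E
python3 - <<'E'
from h import *
T=robot.get_calibration('top')
g=lambda x,y:(60+(x-400)/4,170+y/4)
for n,p,z in [('stud',(583,0),.132),('stud',(588,130),.132),('stud',(598,262),.132),('cab',(545,0),.127),('cab',(550,130),.127),('cab',(557,262),.127),('lug',(498,128),.125)]: print(n,atz(T,g(*p),z).round(4))
s=robot.state();f=dict(s);c,n=np.cos(np.radians(6)),np.sin(np.radians(6));f['tool_rot']=np.array([[c,n,0],[n,-c,0],[0,0,-1.]])
print(plan([.5,.1,.24],6),plan([.5,.1,.24],6,f))
E
```

```text
stud [0.6014 0.1675 0.132 ]
stud [0.5176 0.1591 0.132 ]
stud [0.4345 0.1478 0.132 ]
cab [0.6027 0.1935 0.127 ]
cab [0.5186 0.1848 0.127 ]
cab [0.4352 0.175  0.127 ]
lug [0.5203 0.2184 0.125 ]
(array([-44.14,  46.56,  -3.7 ]), array([6.000e-02, 1.000e-01, 7.123e+01])) (array([29.88, 56.77, -3.78]), array([0., 0., 0.]))
```

Emit:
{"method": "servo_tool", "body": {"deltas": [[[0,0,-4,0,0,7,1],[0,0,-4,0,0,14,1],[0,0,-4,0,0,21,1],[0,0,-4,0,0,28,1],[0,0,-4,0,0,35,1]]]}}

```text
time_s: 0.52
position: [0.1434, 0.6332, 0.2417]
tool_rot: [[0.744, 0.668, -0.001], [0.668, -0.744, -0.003], [-0.002, 0.001, -1.0]]
ft_force: [0.3, -0.5, -0.8]
opening: 1.001
```

Emit:
{"method": "servo_tool", "body": {"deltas": [[[0,0,0,0,0,7,1],[0,0,0,0,0,14,1],[0,0,0,0,0,21,1],[0,0,0,0,0,28,1],[0,0,0,0,0,35,1]]]}}

```text
time_s: 0.93
position: [0.1433, 0.6328, 0.2409]
tool_rot: [[0.993, 0.114, -0.001], [0.114, -0.993, -0.004], [-0.002, 0.004, -1.0]]
ft_force: [-0.6, -0.0, 0.5]
opening: 0.999
```

Emit:
{"method": "servo_tool", "body": {"deltas": [[[2,3.5,0,0,0,0,1],[4,7,0,0,0,0,1],[6,10.4,0,0,0,0,1],[8,13.9,0,0,0,0,1],[10,17.4,0,0,0,0,1]]]}}

```text
time_s: 1.35
position: [0.2629, 0.4696, 0.2407]
tool_rot: [[0.993, 0.115, -0.002], [0.115, -0.993, -0.005], [-0.002, 0.004, -1.0]]
ft_force: [1.1, 1.4, 1.3]
opening: 1.0
```

Emit:
{"method": "servo_tool", "body": {"deltas": [[[2,3.5,0,0,0,0,1],[4,7,0,0,0,0,1],[6,10.4,0,0,0,0,1],[8,13.9,0,0,0,0,1],[10,17.4,0,0,0,0,1]]]}}

```text
time_s: 1.77
position: [0.3827, 0.3064, 0.2409]
tool_rot: [[0.993, 0.115, -0.002], [0.115, -0.993, -0.005], [-0.002, 0.004, -1.0]]
ft_force: [0.5, -0.7, 0.1]
opening: 1.002
```

Emit:
{"method": "servo_tool", "body": {"deltas": [[[2.3,3.5,0,0,0,0,1],[4.6,7,0,0,0,0,1],[6.9,10.5,0,0,0,0,1],[9.2,14,0,0,0,0,1],[11,17.5,0,0,0,0,1]]]}}

```text
time_s: 2.18
position: [0.5128, 0.1436, 0.241]
tool_rot: [[0.993, 0.115, -0.002], [0.115, -0.993, -0.005], [-0.003, 0.004, -1.0]]
ft_force: [0.2, 0.5, 0.6]
opening: 1.003
```

```bash
python3 - <<'E'
from h import *
s=robot.state();print(s['position'],s['ft_force'],plan([.515,.13,.24],6.5))
robot.snapshot('wrist') ; W=robot.get_calibration('wrist');im=robot.snapshot('wrist')
import pickle;pickle.dump((W,im),open('g.pkl','wb'))
cv2.imwrite('pics/w1.png',cv2.resize(im[:,:,::-1],None,fx=1.4,fy=1.4))
for z in(.132,): print(proj(W,[.519,.16,z])*1.4)
E
```

```text
[0.5128438  0.14359696 0.24101954] [0.24629129 0.51305189 0.58435515] (array([0.06, 1.38, 0.11]), array([0.24, 0.15, 0.1 ]))
[398.13176257 239.21727847]
```

View pics/w1.png

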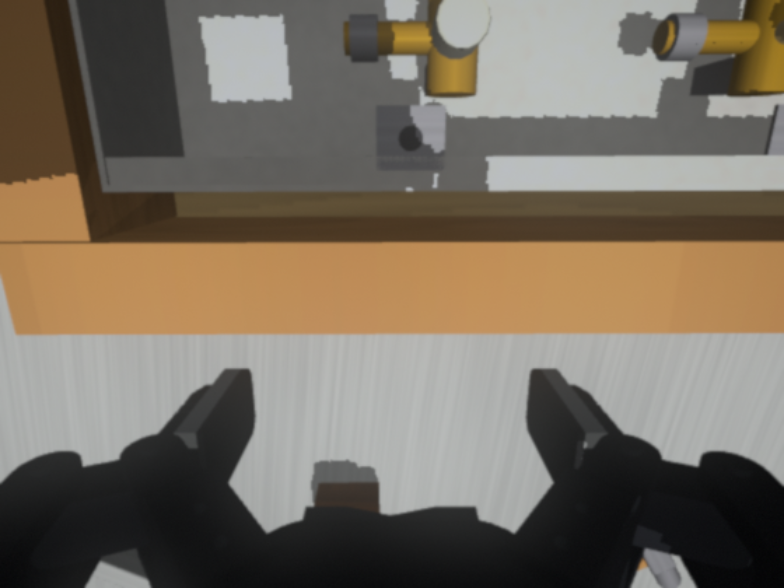

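```bash
python3 - <<'E'
from h import *
import pickle;W,im=pickle.load(open('g.pkl','rb'))
g=im.astype(float).mean(2)
def edge(u,v0,v1,sgn):
    c=g[v0:v1,u-2:u+3].mean(1);d=sgn*np.diff(c);k=d.argmax();
    o=0
    if 0<k<len(d)-1:
        a,b,e=d[k-1:k+2];o=.5*(a-e)/(a-2*b+e)
    return v0+k+.5+o
S=[];C=[]
for u in range(180,520,20):
    S.append(atz(W,(u,edge(u,164,182,1)),.132))
    C.append(atz(W,(u,edge(u,130,142,-1)),.127))
S=np.array(S);C=np.array(C)
lug=atz(W,(410/1.4,137/1.4),.125);end=atz(W,(103/1.4,191/1.4),.127)
ps=np.polyfit(S[:,0],S[:,1],1);pc=np.polyfit(C[:,0],C[:,1],1)
print(ps,pc,np.degrees(np.arctan([ps[0],pc[0]])),np.abs(np.polyval(ps,S[:,0])-S[:,1]).max(),np.abs(np.polyval(pc,C[:,0])-C[:,1]).max())
a=np.arctan((ps[0]+pc[0])/2);ex=np.array([np.cos(a),np.sin(a)]);ey=np.array([-ex[1],ex[0]])
print('lug',lug,'end',end,'dist',(lug-end)[:2]@ex)
print('gap',(C[:,:2]@ey).mean()-(S[:,:2]@ey).mean(),'stud ey',(S[:,:2]@ey).mean(),'lug ex',lug[:2]@ex, 'end+185',end[:2]@ex+.185,np.degrees(a))
E
```

```text
[0.11137803 0.10082074] [0.11233218 0.13044749] [6.35529822 6.40929139] 0.00016309444208847945 0.00016139140109264205
lug [0.51929529 0.21974564 0.125     ] end [0.33902359 0.16891707 0.127     ] dist 0.18480462579623944
gap 0.029978322266414198 stud ey 0.09992734867640146 lug ex 0.5405041917271076 end+185 0.5406995659308682 6.382296225847431
```

```bash
python3 - <<'E'
from h import *
import pickle;W,im=pickle.load(open('g.pkl','rb'))
g=im.astype(float).mean(2);a=np.radians(6.38);ey=np.array([-np.sin(a),np.cos(a)]);ex=np.array([np.cos(a),np.sin(a)])
print('column profile u=300',g[125:180,298:303].mean(1).round().astype(int))
c=g[225:250,298:303].mean(1);k=225.5+np.abs(np.diff(c)).argmax()
print('stud outer',atz(W,(300,k),.132)[:2]@ey)
T=robot.get_calibration('top');t=cv2.imread('pics/top0.png').astype(float).mean(2)
for v in(195,205,212): print(v,t[v,88:116].astype(int),[round(float(proj(T,list(ex*x+ey*y)+[z])[0]),1) for x,y,z in((.54,.0999,.132),(.54,.1299,.127))])
# rack from earlier top-view measure: project panel stud to check offset
E
```

```text
column profile u=300 [ 96  96  96  96  96  96  96  97  97  96  95  87  78  74  74  74  75  75
  76  76  75  74  73  72  71  71  72  72  71  65  58  57  56  55  55  55
  54  54  55  55  56  56  56  57  57  57  58  82 124 137 138 138 138 139
 139]
stud outer 0.04025307205148557
195 [105 116 121 123 123 122 122 119  99  65  48  45  47  45  46  46  45  45
  49  60  76  86  90  90  89  90  91  89] [107.1, 95.9]
205 [ 99 111 116 118 119 121 121 119 107  80  54  45  45  44  46  45  44  45
  45  51  68  84  89  89  89  90  90  90] [107.1, 95.9]
212 [ 69  93 115 121 121 121 120 120 117  98  62  45  45  45  46  44  45  45
  45  48  60  77  85  90  88  89  89  90] [107.1, 95.9]
```

Emit:
{"method": "servo_tool", "body": {"deltas": [[[-0.5,4,-1.5,0,0,0,1],[-1.1,8,-3,0,0,0,1],[-1.6,12,-4,0,0,0,1],[-2.2,16,-5,0,0,0,1],[-2.7,20,-6,0,0,0,1]]]}}

```text
time_s: 2.7
position: [0.5085, -0.0552, 0.3007]
tool_rot: [[0.994, 0.109, -0.002], [0.109, -0.994, -0.006], [-0.003, 0.006, -1.0]]
ft_force: [1.3, 1.2, -0.3]
opening: 1.001
```

Emit:
{"method": "servo_tool", "body": {"deltas": [[[-0.5,4,0,0,0,0,1],[-1.1,8,0,0,0,0,1],[-1.6,12,0,0,0,0,1],[-2.2,16,0,0,0,0,1],[-2.7,20,0,0,0,0,1]]]}}

```text
time_s: 3.12
position: [0.5029, -0.2581, 0.3016]
tool_rot: [[0.994, 0.11, -0.003], [0.11, -0.994, -0.005], [-0.003, 0.005, -1.0]]
ft_force: [0.7, 0.8, 1.2]
opening: 1.0
```

```bash
python3 - <<'E'
from h import *
s=robot.state();print(s['position'],s['ft_force'])
W=robot.get_calibration('wrist');im=robot.snapshot('wrist')
import pickle;pickle.dump((W,im),open('r.pkl','wb'))
cv2.imwrite('pics/w2.png',cv2.resize(im[:,:,::-1],None,fx=1.4,fy=1.4))
E
```

```text
[ 0.5029212  -0.25808526  0.30156503] [0.74631707 0.79291764 1.24262802]
```

View pics/w2.png

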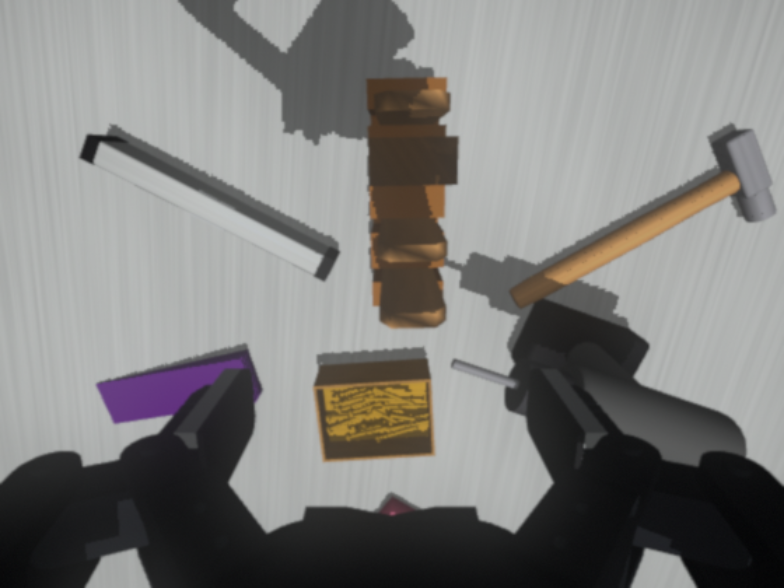

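```bash
python3 - <<'E'
from h import *
import pickle;W,im=pickle.load(open('r.pkl','rb'))
from scipy.optimize import least_squares
obs=[((367,79),(-.032,.095,.072)),((447,78),(.032,.095,.072)),((373,305),(-.032,-.095,.072)),
((370,137),(-.026,.0438,.192)),((458,136),(.026,.0438,.192)),((458,184),(.026,.0165,.192)),((370,184),(-.026,.0165,.192)),]
def P(p,X): c,n=np.cos(p[2]),np.sin(p[2]);return [p[0]+c*X[0]-n*X[1],p[1]+n*X[0]+c*X[1],X[2]]
fun=lambda p:np.concatenate([proj(W,P(p,X))*1.4-o for o,X in obs])
r=least_squares(fun,[.508,-.226,.127],loss='soft_l1');p=r.x;print(p,np.degrees(p[2]));print(r.fun.reshape(-1,2).round(1))
v=im[:,:,::-1].copy();v=np.ascontiguousarray(cv2.resize(np.clip(v*1.5,0,255).astype('uint8')[40:250,180:400],None,fx=3,fy=2.8))
def dr(X,col): 
    q=[(int((u-180)*3),int((w-40)*2.8)) for u,w in (proj(W,P(p,x)) for x in X)];cv2.polylines(v,[np.array(q)],True,col,1)
dr([(-.032,-.095,.072),(.032,-.095,.072),(.032,.095,.072),(-.032,.095,.072)],(0,0,255))
for y in(.066,-.022,-.066): dr([(-.0145,y-.005,.192),(.0145,y-.005,.192),(.0145,y+.005,.192),(-.0145,y+.005,.192)],(0,255,0)); dr([(-.0225,y-.005,.178),(.0225,y-.005,.178),(.0225,y+.005,.178),(-.0225,y+.005,.178)],(255,255,0))
dr([(-.026,.0165,.192),(.026,.0165,.192),(.026,.0438,.192),(-.026,.0438,.192)],(255,0,255))
cv2.imwrite('pics/w2b.png',v)
for n,y in dict(a=.066,w=.022,b=-.022,c=-.066).items(): print(n,np.round(P(p,(0,y,.145)),4))
q=P(p,(0,.066,.25));print(plan(q,np.degrees(p[2])))
E
```

```text
[ 0.51335787 -0.21896565  0.12510667] 7.168084067746151
[[-0.5 -4. ]
 [ 0.3 -4.4]
 [-0.2 -1.9]
 [-1.1  0.6]
 [ 1.3  0.1]
 [ 0.   0.7]
 [ 0.2  2.2]]
a [ 0.5051 -0.1535  0.145 ]
w [ 0.5106 -0.1971  0.145 ]
b [ 0.5161 -0.2408  0.145 ]
c [ 0.5216 -0.2844  0.145 ]
(array([  1.48, -11.06,   4.97]), array([ 0.56,  0.31, -1.17]))
```

View pics/w2b.png

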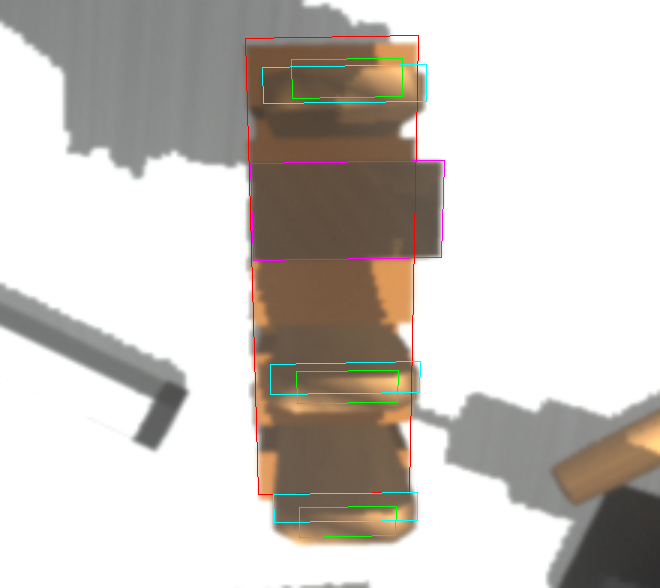

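Emit:
{"method": "servo_tool", "body": {"deltas": [[[0.5,-3.7,1.5,0.5,0.3,-1.1,1],[1,-7.4,3,0.5,0.3,-1.1,1],[1.5,-10.9,4.9,0.5,0.3,-1.1,1],[1.5,-10.9,4.9,0.5,0.3,-1.1,1],[1.5,-10.9,4.9,0.5,0.3,-1.1,1]]]}}

```text
time_s: 3.58
position: [0.5046, -0.1529, 0.2488]
tool_rot: [[0.992, 0.127, -0.003], [0.127, -0.992, 0.0], [-0.003, -0.001, -1.0]]
ft_force: [0.6, -0.2, 0.4]
opening: 1.002
```

```bash
python3 - <<'E'
from h import *
print(robot.state()['position'],plan([.5053,-.155,.145],7.17))
E
```

```text
[ 0.50461211 -0.1528683   0.24881123] (array([ 0.07,  0.23, 10.38]), array([-0.03,  0.18,  0.12]))
```

Emit:
{"method": "servo_tool", "body": {"deltas": [[[0.1,0.2,3.5,0,0.2,0.1,1],[0.1,0.2,7,0,0.2,0.1,1],[0.1,0.2,9.5,0,0.2,0.1,1],[0.1,0.2,10.4,0,0.2,0.1,1],[0.1,0.2,10.4,0,0.2,0.1,1]]]}}

```text
time_s: 4.0
position: [0.5041, -0.1547, 0.1425]
tool_rot: [[0.992, 0.125, -0.004], [0.125, -0.992, 0.002], [-0.004, -0.003, -1.0]]
ft_force: [0.1, 0.2, -0.7]
opening: 1.001
```

Emit:
{"method": "servo_tool", "body": {"deltas": [[[0,0,0,0,0,0,0],[0,0,0,0,0,0,0],[0,0,0,0,0,0,0],[0,0,0,0,0,0,0],[0,0,0,0,0,0,0]]], "newtons": 50}}

```text
time_s: 4.42
position: [0.5056, -0.1555, 0.1454]
tool_rot: [[0.992, 0.125, -0.0], [0.125, -0.992, 0.0], [-0.0, -0.0, -1.0]]
ft_force: [-1.2, -0.4, 6.3]
opening: 0.493
```

Emit:
{"method": "servo_tool", "body": {"deltas": [[[0,0,0,0,0,0,0],[0,0,0,0,0,0,0],[0,0,0,0,0,0,0]]]}}

```text
time_s: 4.67
position: [0.5057, -0.1555, 0.1455]
tool_rot: [[0.992, 0.125, 0.0], [0.125, -0.992, 0.0], [0.0, -0.0, -1.0]]
ft_force: [-0.6, -0.3, -0.4]
opening: 0.488
```

Emit:
{"method": "servo_tool", "body": {"deltas": [[[0,0,-1,0,0,0,0],[0,0,-3.5,0,0,0,0],[0,0,-7,0,0,0,0],[0,0,-11,0,0,0,0],[0,0,-15.5,0,0,0,0]]]}}

```text
time_s: 5.08
position: [0.5048, -0.1551, 0.2981]
tool_rot: [[0.992, 0.125, -0.002], [0.125, -0.992, 0.001], [-0.002, -0.001, -1.0]]
ft_force: [0.6, -0.0, -1.6]
opening: 0.486
```

```bash
cat >> h.py <<'E'
A=np.radians(6.38);EX=np.array([np.cos(A),np.sin(A)]);EY=np.array([-EX[1],EX[0]]);X0,Y0=.5405,.0999
def pan(y,z,x=0): return np.append(EX*(X0+x)+EY*(Y0+y),z)
def where():
    s=robot.state();p=s['position'];print('t',s['time_s'],'panel x,y,z mm',(1e3*np.array([p[:2]@EX-X0,p[:2]@EY-Y0,p[2]])).round(1),'F panel',np.round([s['ft_force'][:2]@EX,s['ft_force'][:2]@EY,s['ft_force'][2]],1),'M',s['wrist_torque'].round(2),'op',round(s['opening'],3));return s
E
python3 - <<'E'
from h import *
s=where();print(pan(.010,.3),plan(pan(.010,.3),6.38))
E
```

```text
t 5.0833 panel x,y,z mm [ -56.1 -310.1  298.1] F panel [ 0.6 -0.1 -1.6] M [-0.04 -0.06  0.04] op 0.486
[0.52494025 0.16928082 0.3       ] (array([  6.05, -31.93,  -0.15]), array([-0.08,  0.11,  0.78]))
```

Emit:
{"method": "servo_tool", "body": {"deltas": [[[0.7,-3.5,0,0,0,0.8,0],[1.4,-7.3,0,0,0,0.8,0],[2.2,-11.2,0,0,0,0.8,0],[2.9,-15,0,0,0,0.8,0],[3.6,-19,0,0,0,0.8,0]]]}}

```text
time_s: 5.5
position: [0.5165, 0.0394, 0.2991]
tool_rot: [[0.994, 0.11, -0.001], [0.11, -0.994, 0.001], [-0.001, -0.001, -1.0]]
ft_force: [0.3, -0.6, -0.1]
opening: 0.489
```

Emit:
{"method": "servo_tool", "body": {"deltas": [[[0.7,-3.8,0,0,0,0,0],[1.4,-7.5,0,0,0,0,0],[2.1,-11,0,0,0,0,0],[2.4,-12.9,0,0,0,0,0],[2.4,-12.9,0,0,0,0,0]]]}}

```text
time_s: 5.92
position: [0.5257, 0.1739, 0.2993]
tool_rot: [[0.993, 0.115, -0.002], [0.115, -0.993, 0.002], [-0.002, -0.002, -1.0]]
ft_force: [-0.8, -0.6, -0.6]
opening: 0.489
```

```bash
python3 - <<'E'
from h import *
s=where();print(plan(pan(.010,.3),6.38))
W=robot.get_calibration('wrist');im=robot.snapshot('wrist')
import pickle;pickle.dump((W,im),open('p1.pkl','wb'))
cv2.imwrite('pics/w3.png',cv2.resize(np.clip(im[:,:,::-1]*1.3,0,255).astype('uint8'),None,fx=1.4,fy=1.4))
E
```

```text
t 5.9167 panel x,y,z mm [  1.2  14.5 299.3] F panel [-0.9 -0.5 -0.6] M [-0.06 -0.01  0.01] op 0.489
(array([-0.12,  0.45, -0.07]), array([-0.14,  0.09,  0.22]))
```

View pics/w3.png

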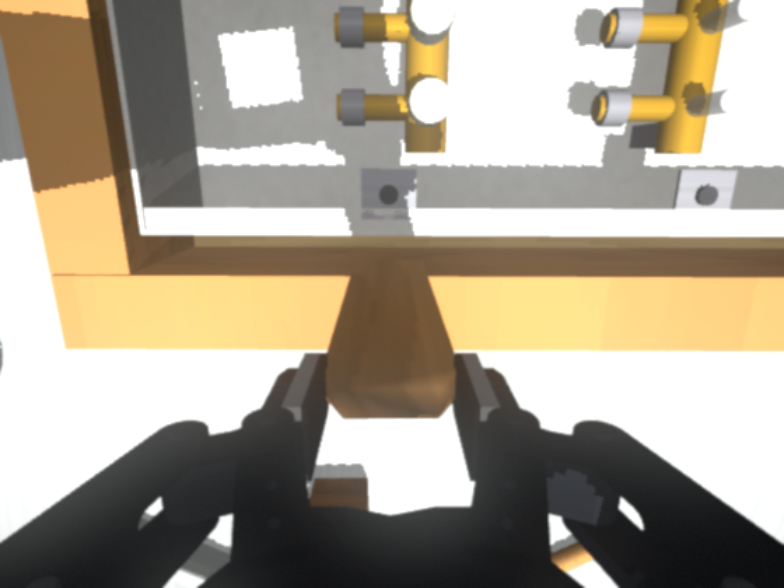

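```bash
python3 - <<'E'
from h import *
import pickle;W,im=pickle.load(open('p1.pkl','rb'))
b=im.astype(float).mean(2);print(b[170:210,276:282].mean(1).round().astype(int));print(b[285:305,276:282].mean(1).round().astype(int))
for y in(9.5,19.5): print(y,[ (proj(W,pan(y/1e3,z,.0012))).round(1) for z in(.166,.2,.346)])
v=cv2.resize(np.clip(im[165:215,230:330,::-1]*2.,0,255).astype('uint8'),None,fx=7,fy=7,interpolation=cv2.INTER_CUBIC);cv2.imwrite('pics/w3b.png',v)
E
```

```text
[92 90 89 88 86 84 79 72 70 69 68 67 67 66 66 66 65 65 65 65 65 65 65 65
 64 64 65 65 64 64 64 64 64 64 63 64 63 63 63 63]
[ 66  65  65  64  65  66  67  68  69  70  71  73  77 121 190 210 212 212
 212 212]
9.5 [array([278.3, 195.9]), array([278.2, 205.5]), array([277.4, 297.6])]
19.5 [array([278.3, 185.6]), array([278.2, 194.1]), array([277.4, 276.3])]
```

View pics/w3b.png

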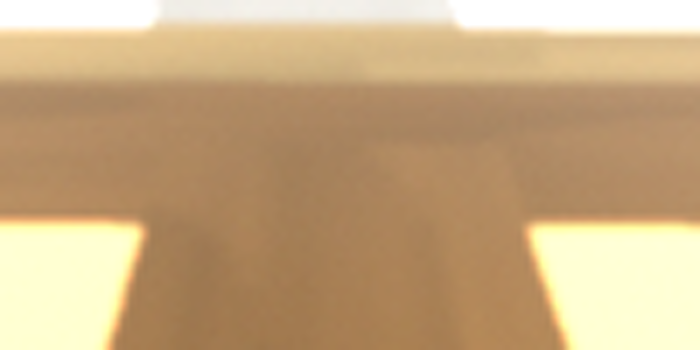

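Emit:
{"method": "servo_tool", "body": {"deltas": [[[-0.1,0.6,0,-0.1,0.1,0.2,0],[-0.1,0.6,0,-0.1,0.1,0.2,0],[-0.1,0.6,0,-0.1,0.1,0.2,0]]]}}

```text
time_s: 6.22
position: [0.5255, 0.1646, 0.2995]
tool_rot: [[0.994, 0.108, 0.0], [0.108, -0.994, -0.001], [0.0, 0.001, -1.0]]
ft_force: [0.8, -0.1, -1.0]
opening: 0.49
```

```bash
python3 - <<'E'
from h import *
s=where();print(plan(pan(.0085,.16),6.38))
E
```

```text
t 6.2167 panel x,y,z mm [  0.    5.3 299.5] F panel [ 0.8 -0.2 -1. ] M [0.03 0.03 0.01] op 0.49
(array([-1.000e-02, -3.400e-01,  1.395e+01]), array([ 0.05, -0.02, -0.18]))
```

Emit:
{"method": "servo_tool", "body": {"deltas": [[[0,-0.3,0.5,0,0,-0.2,0],[0,-0.3,1,0,0,-0.2,0],[0,-0.3,1,0,0,-0.2,0],[0,-0.3,1,0,0,-0.2,0]]]}}

```text
time_s: 6.55
position: [0.5248, 0.1671, 0.2886]
tool_rot: [[0.994, 0.111, -0.001], [0.111, -0.994, -0.001], [-0.001, 0.001, -1.0]]
ft_force: [-0.1, 0.1, -0.6]
opening: 0.49
```

```bash
python3 - <<'E'
from h import *
s=where();print(plan(pan(.0085,.15),6.38))
E
```

```text
t 6.55 panel x,y,z mm [ -0.3   7.9 288.6] F panel [-0.   0.1 -0.6] M [-0.03 -0.02  0.03] op 0.49
(array([ 0.05, -0.08, 13.86]), array([ 0.06,  0.07, -0.01]))
```

Emit:
{"method": "servo_tool", "body": {"deltas": [[[0,-0.1,2,0,0,0,0],[0,-0.1,4,0,0,0,0],[0,-0.1,6,0,0,0,0],[0,-0.1,8,0,0,0,0],[0,-0.1,8,0,0,0,0]]]}}

```text
time_s: 6.97
position: [0.522, 0.1674, 0.2035]
tool_rot: [[0.994, 0.111, -0.009], [0.111, -0.994, -0.003], [-0.009, 0.002, -1.0]]
ft_force: [-0.1, -0.2, -1.1]
opening: 0.49
```

Emit:
{"method": "servo_tool", "body": {"deltas": [[[0,0,1.5,0,0,0,0],[0,0,3,0,0,0,0],[0,0,4,0,0,0,0],[0,0,4.6,0,0,0,0],[0,0,5,0,0,0,0]]]}}

```text
time_s: 7.38
position: [0.5217, 0.1673, 0.1536]
tool_rot: [[0.994, 0.111, -0.009], [0.111, -0.994, -0.003], [-0.009, 0.002, -1.0]]
ft_force: [-0.1, -0.7, -1.5]
opening: 0.488
```

```bash
python3 - <<'E'
from h import *
s=where();print(plan(pan(.0085,.1455),6.38))
E
```

```text
t 7.3833 panel x,y,z mm [ -3.5   8.4 153.6] F panel [-0.1 -0.7 -1.5] M [0.01 0.02 0.01] op 0.488
(array([ 0.35, -0.02,  0.8 ]), array([ 0.11,  0.54, -0.01]))
```

Emit:
{"method": "servo_tool", "body": {"deltas": [[[0.35,0,0.4,0.1,0.5,0,0],[0.35,0,0.8,0.1,0.5,0,0],[0.35,0,0.8,0.1,0.5,0,0],[0.35,0,0.8,0.1,0.5,0,0]]]}}

```text
time_s: 7.72
position: [0.5254, 0.1677, 0.146]
tool_rot: [[0.994, 0.111, -0.0], [0.111, -0.994, -0.0], [-0.0, 0.0, -1.0]]
ft_force: [-0.4, 0.5, -0.6]
opening: 0.485
```

Emit:
{"method": "servo_tool", "body": {"deltas": [[[0,0.2,0,0,0,0,0],[0,0.3,0,0,0,0,0],[0,0.4,0,0,0,0,0],[0,0.4,0,0,0,0,0]]]}}

```text
time_s: 8.05
position: [0.526, 0.1636, 0.1463]
tool_rot: [[0.994, 0.111, 0.0], [0.111, -0.994, 0.0], [0.0, -0.0, -1.0]]
ft_force: [0.0, 0.1, 0.3]
opening: 0.488
```

```bash
python3 - <<'E'
from h import *
s=where();print(plan(pan(.0085,.1455),6.38))
E
```

```text
t 8.05 panel x,y,z mm [  0.4   4.3 146.3] F panel [0.1 0.1 0.3] M [ 0.08 -0.01  0.02] op 0.488
(array([-0.04, -0.42,  0.08]), array([-0.  , -0.02, -0.03]))
```

Emit:
{"method": "servo_tool", "body": {"deltas": [[[0,0.1,0.05,0,0,0,0],[0,0.2,0.1,0,0,0,0],[0,0.2,0.15,0,0,0,0],[0,0.2,0.15,0,0,0,0]]]}}

```text
time_s: 8.38
position: [0.5264, 0.1617, 0.1453]
tool_rot: [[0.994, 0.111, 0.001], [0.111, -0.994, 0.0], [0.001, -0.0, -1.0]]
ft_force: [-1.1, 0.4, 1.3]
opening: 0.486
```

```bash
python3 - <<'E'
from h import *
s=where()
E
```

```text
t 8.3833 panel x,y,z mm [  0.7   2.3 145.3] F panel [-1.   0.6  1.3] M [ 0.17  0.13 -0.  ] op 0.486
```

Emit:
{"method": "servo_tool", "body": {"deltas": [[[0,0.1,0.03,0,0,0,0],[0,0.2,0.05,0,0,0,0],[0,0.2,0.05,0,0,0,0],[0,0.2,0.05,0,0,0,0]]]}}

```text
time_s: 8.72
position: [0.5268, 0.16, 0.145]
tool_rot: [[0.994, 0.111, 0.001], [0.111, -0.994, 0.001], [0.001, -0.001, -1.0]]
ft_force: [-1.0, 2.3, 2.5]
opening: 0.487
```

```bash
python3 - <<'E'
from h import *
s=where()
W=robot.get_calibration('wrist');im=robot.snapshot('wrist')
import pickle;pickle.dump((W,im),open('p2.pkl','wb'))
v=cv2.resize(np.clip(im[110:320,130:430,::-1]*1.6,0,255).astype('uint8'),None,fx=2.6,fy=2.6,interpolation=cv2.INTER_CUBIC);cv2.imwrite('pics/w4.png',v)
for n,q in dict(studL=pan(0,.132,-.05),studR=pan(0,.132,.05),p10=pan(.01,.132,-.0225),p10r=pan(.01,.132,.0225),top=pan(0,.192,0),top10=pan(.01,.192,0)).items(): print(n,((proj(W,q)-[130,110])*2.6).round())
E
```

```text
t 8.7167 panel x,y,z mm [  0.8   0.6 145. ] F panel [-0.7  2.4  2.5] M [0.54 0.22 0.03] op 0.487
studL [163. 331.]
studR [599. 330.]
p10 [281. 290.]
p10r [480. 289.]
top [379. 465.]
top10 [379. 409.]
```

View pics/w4.png

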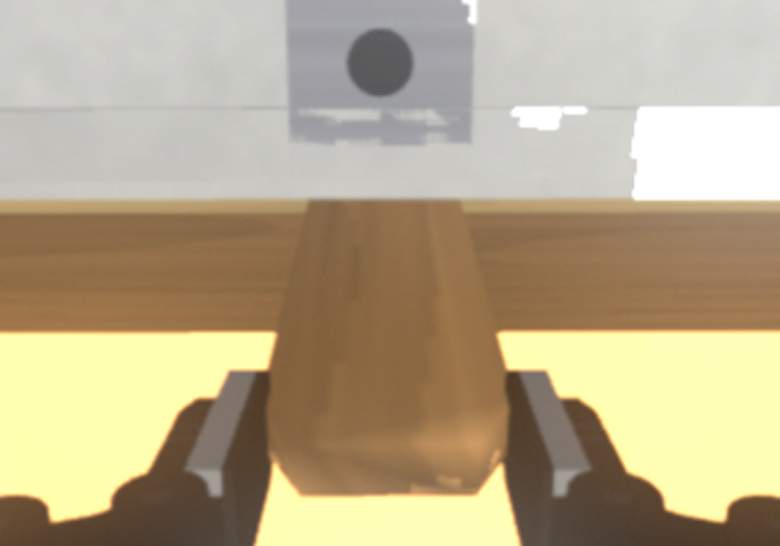

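Emit:
{"method": "servo_tool", "body": {"deltas": [[[0,-0.2,-0.1,-1,0,0,0],[0,-0.3,-0.1,-3,0,0,0],[0,-0.3,-0.1,-5,0,0,0],[0,-0.28,0,-5.3,0,0,0],[0,-0.28,0,-5.3,0,0,0]]]}}

```text
time_s: 9.18
position: [0.5267, 0.1631, 0.1456]
tool_rot: [[0.994, 0.111, 0.012], [0.112, -0.989, -0.092], [0.002, 0.093, -0.996]]
ft_force: [-1.3, -0.2, 3.9]
opening: 0.492
```

```bash
cat >> h.py <<'E'
def prof(W,im,x,z,y0,y1,n=60):
    "grey profile along panel y at height z"
    ys=np.linspace(y0,y1,n);uv=np.array([proj(W,pan(y,z,x)) for y in ys],np.float32)
    g=cv2.remap(im.astype(np.float32).mean(2),uv[None,:,0].copy(),uv[None,:,1].copy(),cv2.INTER_LINEAR)[0]
    return ys*1e3,g
def topedge(W,im,x=0,z=.192,y0=-.02,y1=.01):
    ys,g=prof(W,im,x,z,y0,y1);d=np.abs(np.diff(g));k=d.argmax();return round((ys[k]+ys[k+1])/2,1),round(d.max())
E
python3 - <<'E'
from h import *
import pickle
print('before',[topedge(*pickle.load(open('p2.pkl','rb')),x) for x in(-.008,0,.008)])
s=where();print(s['tool_rot'][:,2]);W=robot.get_calibration('wrist');im=robot.snapshot('wrist');pickle.dump((W,im),open('p3.pkl','wb'))
print('now',[topedge(W,im,x) for x in(-.008,0,.008)])
E
```

```text
before [(np.float64(-5.5), 43), (np.float64(-5.5), 52), (np.float64(-5.5), 45)]
t 9.1833 panel x,y,z mm [  1.    3.7 145.6] F panel [-1.4 -0.   3.9] M [ 0.11  0.29 -0.04] op 0.492
[ 0.01215315 -0.09188256 -0.99569568]
now [(np.float64(-9.6), 23), (np.float64(1.1), 27), (np.float64(1.1), 33)]
```

Emit:
{"method": "servo_tool", "body": {"deltas": [[[0,0,0,0,0,0,0.7],[0,0,0,0,0,0,0.7],[0,0,0,0,0,0,0.7]]]}}

```text
time_s: 9.48
position: [0.5264, 0.1624, 0.145]
tool_rot: [[0.994, 0.11, 0.011], [0.111, -0.99, -0.092], [0.001, 0.093, -0.996]]
ft_force: [-0.5, -0.7, 0.3]
opening: 0.703
```

Emit:
{"method": "servo_tool", "body": {"deltas": [[[0,0,-2,0,0,0,0.7],[0,0,-5,0,0,0,0.8],[0,0,-8,2,0,0,1],[0,0,-11,5.3,0,0,1],[0,0,-12,5.3,0,0,1]]]}}

```text
time_s: 9.9
position: [0.5272, 0.1729, 0.2699]
tool_rot: [[0.994, 0.109, 0.009], [0.109, -0.994, 0.002], [0.009, -0.001, -1.0]]
ft_force: [1.6, 0.4, 0.5]
opening: 0.999
```

```bash
python3 - <<'E'
from h import *
import pickle
s=where();W=robot.get_calibration('wrist');im=robot.snapshot('wrist');pickle.dump((W,im),open('p4.pkl','wb'))
print('now',[topedge(W,im,x) for x in(-.008,0,.008)])
v=cv2.resize(np.clip(im[110:380,110:450,::-1]*1.6,0,255).astype('uint8'),None,fx=2.2,fy=2.2,interpolation=cv2.INTER_CUBIC)
q=np.array([(proj(W,pan(y,.192,x))-[110,110])*2.2 for x,y in((-.0145,0),(.0145,0),(.0145,.01),(-.0145,.01))]).astype(int);cv2.polylines(v,[q],True,(0,255,0),1);cv2.imwrite('pics/w5.png',v)
E
```

```text
t 9.9 panel x,y,z mm [  2.7  13.3 269.9] F panel [1.7 0.3 0.5] M [-0.    0.   -0.03] op 0.999
now [(np.float64(0.1), 11), (np.float64(0.1), 13), (np.float64(0.1), 19)]
```

View pics/w5.png

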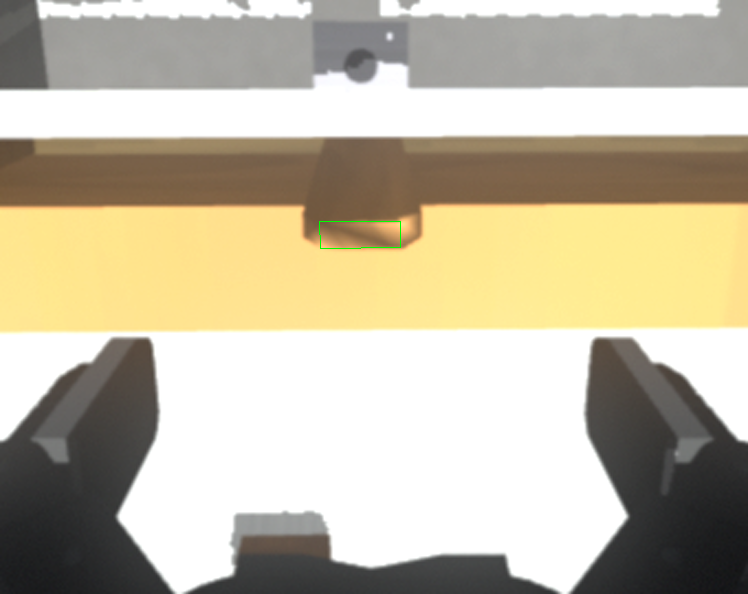

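Emit:
{"method": "servo_tool", "body": {"deltas": [[[-0.7,4,-0.5,0,0,0,1],[-1.3,8,-0.5,0,0,0,1],[-1.9,12,-0.5,0,0,0,1],[-2.5,16,-0.5,0,0,0,1],[-2.9,20,-0.5,0,0,0,1]]]}}

```text
time_s: 10.37
position: [0.5192, -0.0305, 0.2728]
tool_rot: [[0.994, 0.11, 0.007], [0.11, -0.994, 0.0], [0.007, 0.0, -1.0]]
ft_force: [0.9, -0.5, 0.3]
opening: 1.004
```

Emit:
{"method": "servo_tool", "body": {"deltas": [[[-0.7,4,0,0,0,0,1],[-1.3,8,0,0,0,0,1],[-1.9,12,0,0,0,0,1],[-2.4,16,0,0,0,0,1],[-2.8,20,0,0,0,0,1]]]}}

```text
time_s: 10.78
position: [0.5119, -0.2341, 0.2703]
tool_rot: [[0.994, 0.109, 0.004], [0.109, -0.994, 0.001], [0.004, -0.001, -1.0]]
ft_force: [0.3, 0.8, -0.1]
opening: 1.002
```

```bash
python3 - <<'E'
from h import *
import pickle;W,im=pickle.load(open('r.pkl','rb'))
for z in(.12,.15,.18): print('bit',atz(W,(453/1.4,362/1.4),z).round(3),'chuck',atz(W,(520/1.4,300/1.4),z*.5).round(3))
print(robot.state()['position'],plan([.5163,-.2423,.20],7.17))
E
```

```text
bit [ 0.565 -0.345  0.12 ] chuck [ 0.63  -0.303  0.06 ]
bit [ 0.559 -0.332  0.15 ] chuck [ 0.625 -0.299  0.075]
bit [ 0.553 -0.318  0.18 ] chuck [ 0.62  -0.295  0.09 ]
[ 0.51194839 -0.23408225  0.27028293] (array([0.31, 0.87, 7.03]), array([-0.03, -0.24, -0.9 ]))
```

Emit:
{"method": "servo_tool", "body": {"deltas": [[[0.2,0.8,0.5,0,-0.2,-0.9,1],[0.3,0.9,2,0,-0.2,-0.9,1],[0.3,0.9,3,0,-0.2,-0.9,1],[0.3,0.9,3,0,-0.2,-0.9,1]]]}}

```text
time_s: 11.12
position: [0.514, -0.2416, 0.2351]
tool_rot: [[0.992, 0.124, -0.007], [0.124, -0.992, 0.004], [-0.006, -0.005, -1.0]]
ft_force: [0.4, 0.9, -0.9]
opening: 0.997
```

```bash
python3 - <<'E'
from h import *
print(robot.state()['position'],plan([.5163,-.2423,.145],7.17))
E
```

```text
[ 0.51399369 -0.24164372  0.23506448] (array([0.28, 0.14, 9.  ]), array([-0.3 ,  0.35, -0.02]))
```

Emit:
{"method": "servo_tool", "body": {"deltas": [[[0.3,0.1,3,-0.3,0.3,0,1],[0.3,0.1,6,-0.3,0.3,0,1],[0.3,0.1,8.5,-0.3,0.3,0,1],[0.3,0.1,9,-0.3,0.3,0,1],[0.3,0.1,9,-0.3,0.3,0,1]]]}}

```text
time_s: 11.53
position: [0.515, -0.2403, 0.1424]
tool_rot: [[0.992, 0.125, -0.006], [0.125, -0.992, 0.002], [-0.005, -0.003, -1.0]]
ft_force: [0.8, 0.5, 0.4]
opening: 1.001
```

Emit:
{"method": "servo_tool", "body": {"deltas": [[[0,0,0,0,0,0,0],[0,0,0,0,0,0,0],[0,0,0,0,0,0,0],[0,0,0,0,0,0,0],[0,0,0,0,0,0,0]]], "newtons": 50}}

```text
time_s: 11.95
position: [0.5162, -0.2411, 0.1451]
tool_rot: [[0.992, 0.125, -0.002], [0.125, -0.992, 0.0], [-0.002, -0.0, -1.0]]
ft_force: [-1.2, -0.5, 6.3]
opening: 0.493
```

Emit:
{"method": "servo_tool", "body": {"deltas": [[[0,0,0,0,0,0,0],[0,0,0,0,0,0,0]]]}}

```text
time_s: 12.12
position: [0.5166, -0.2414, 0.1459]
tool_rot: [[0.992, 0.125, -0.001], [0.125, -0.992, -0.001], [-0.001, 0.001, -1.0]]
ft_force: [-0.0, 0.7, -0.5]
opening: 0.494
```

Emit:
{"method": "servo_tool", "body": {"deltas": [[[0,0,-1,0,0,0,0],[0,0,-4,0,0,0,0],[0,0,-8,0,0,0,0],[0,0,-12,0,0,0,0],[0,0,-16,0,0,0,0]]]}}

```text
time_s: 12.53
position: [0.5162, -0.2409, 0.3076]
tool_rot: [[0.992, 0.125, -0.002], [0.125, -0.992, -0.0], [-0.002, -0.0, -1.0]]
ft_force: [0.8, -0.1, 0.0]
opening: 0.488
```

Emit:
{"method": "servo_tool", "body": {"deltas": [[[0,0,-2,0,0,0,0],[0,0,-4.5,0,0,0,0],[0,0,-5,0,0,0,0]]]}}

```text
time_s: 12.78
position: [0.5175, -0.2416, 0.364]
tool_rot: [[0.992, 0.125, 0.006], [0.125, -0.992, -0.005], [0.005, 0.005, -1.0]]
ft_force: [-0.2, 0.8, -0.2]
opening: 0.488
```

```bash
python3 - <<'E'
from h import *
s=where();print(plan(pan(.020,.33),6.38))
E
```

```text
t 12.7833 panel x,y,z mm [ -53.1 -397.5  364. ] F panel [-0.1  0.8 -0.2] M [-0.02 -0.03 -0.01] op 0.488
(array([  5.89, -41.69,   3.21]), array([ 0.3 , -0.31,  0.82]))
```

Emit:
{"method": "servo_tool", "body": {"deltas": [[[0.6,-4,0,0.3,-0.3,0.8,0],[1.1,-8,0,0.3,-0.3,0.8,0],[1.7,-12,0,0.3,-0.3,0.8,0],[2.2,-16,0,0.3,-0.3,0.8,0],[2.8,-20,0,0.3,-0.3,0.8,0]]]}}

```text
time_s: 13.2
position: [0.5193, -0.038, 0.3617]
tool_rot: [[0.994, 0.111, -0.002], [0.111, -0.994, 0.0], [-0.002, -0.001, -1.0]]
ft_force: [1.3, -0.1, -0.8]
opening: 0.489
```

Emit:
{"method": "servo_tool", "body": {"deltas": [[[0.6,-4,0,0,0,0,0],[1.2,-8,0,0,0,0,0],[1.8,-12,0,0,0,0,0],[2.4,-16,0,0,0,0,0],[3,-20,0,0,0,0,0]]]}}

```text
time_s: 13.62
position: [0.5262, 0.1661, 0.3604]
tool_rot: [[0.994, 0.111, -0.003], [0.111, -0.994, 0.0], [-0.003, -0.0, -1.0]]
ft_force: [0.9, -0.2, -0.7]
opening: 0.492
```

Emit:
{"method": "servo_tool", "body": {"deltas": [[[0,-1,0,0,0,0,0],[0,-1.4,0,0,0,0,0],[0,-1.4,0,0,0,0,0]]]}}

```text
time_s: 13.87
position: [0.5241, 0.1804, 0.359]
tool_rot: [[0.994, 0.112, -0.005], [0.112, -0.994, -0.001], [-0.005, 0.0, -1.0]]
ft_force: [0.4, -0.3, 0.4]
opening: 0.489
```

```bash
python3 - <<'E'
from h import *
s=where();print(plan(pan(.0185,.33),6.38))
E
```

```text
t 13.8667 panel x,y,z mm [  0.4  21.1 359. ] F panel [ 0.4 -0.3  0.4] M [-0.03 -0.01  0.03] op 0.489
(array([-0.02,  0.26,  2.9 ]), array([0.02, 0.31, 0.08]))
```

Emit:
{"method": "servo_tool", "body": {"deltas": [[[0,0.2,0.8,0,0.3,0,0],[0,0.25,1.5,0,0.3,0,0],[0,0.25,1.8,0,0.3,0,0],[0,0.25,1.8,0,0.3,0,0]]]}}

```text
time_s: 14.2
position: [0.5238, 0.1764, 0.3391]
tool_rot: [[0.994, 0.11, -0.003], [0.11, -0.994, -0.001], [-0.003, 0.001, -1.0]]
ft_force: [-0.6, 0.3, -0.6]
opening: 0.493
```

```bash
python3 - <<'E'
from h import *
import pickle
s=where();W=robot.get_calibration('wrist');im=robot.snapshot('wrist');pickle.dump((W,im),open('p5.pkl','wb'))
z=s['position'][2]+.0461
for x in(-.008,0,.008): print('top edge',topedge(W,im,x,z,-.005,.025))
for x in(-.008,0,.008):
  ys,g=prof(W,im,x,z-.18,.0,.045,46);print(g.round().astype(int))
v=cv2.resize(np.clip(im[110:380,110:450,::-1]*1.8,0,255).astype('uint8'),None,fx=2.2,fy=2.2,interpolation=cv2.INTER_CUBIC)
cv2.imwrite('pics/w6.png',v);print(plan(pan(.0185,.2),6.38))
E
```

```text
t 14.2 panel x,y,z mm [-3.000e-01  1.720e+01  3.391e+02] F panel [-0.6  0.3 -0.6] M [ 0.02  0.01 -0.01] op 0.493
top edge (np.float64(9.5), 54)
top edge (np.float64(9.0), 49)
top edge (np.float64(9.5), 49)
[ 62  62  62  62  63  63  63  63  63  63  63  63  63  64  64  64  63  63
  63  63  62  62  62  62  62  62  63  63  63  63  64  63  64  65  65  66
  67  68  68  71  82 108 137 128 120 119]
[ 64  64  64  64  64  64  64  64  64  64  64  64  65  65  65  64  65  64
  64  64  64  64  65  65  64  65  64  66  65  66  66  66  67  67  67  67
  68  67  68  70  80  94 108 117 119 118]
[ 65  65  65  66  65  65  65  65  65  65  66  66  66  67  67  68  68  68
  69  69  67  66  67  66  67  66  67  67  67  68  68  68  69  69  69  69
  70  70  71  74  83 109 137 127 118 118]
(array([ 0.02, -0.11, 14.  ]), array([ 0.03,  0.1 , -0.02]))
```

Emit:
{"method": "servo_tool", "body": {"deltas": [[[0,-0.3,0.5,0,0,0,0],[0,-0.38,2,0,0,0,0],[0,-0.38,2.5,0,0,0,0],[0,-0.38,2.5,0,0,0,0]]]}}

```text
time_s: 14.58
position: [0.5225, 0.1803, 0.3119]
tool_rot: [[0.994, 0.111, -0.006], [0.111, -0.994, -0.002], [-0.006, 0.001, -1.0]]
ft_force: [-0.0, -0.4, -0.1]
opening: 0.494
```

```bash
python3 - <<'E'
from h import *
s=where();W=robot.get_calibration('wrist');im=robot.snapshot('wrist')
z=s['position'][2]+.0461
for x in(-.008,0,.008): print('top edge',topedge(W,im,x,z,-.005,.025))
print(plan(pan(.021,.2),6.38))
E
```

```text
t 14.5833 panel x,y,z mm [ -1.2  21.2 311.9] F panel [-0.1 -0.4 -0.1] M [-0.03  0.01  0.03] op 0.494
top edge (np.float64(13.1), 62)
top edge (np.float64(13.6), 45)
top edge (np.float64(13.6), 52)
(array([1.300e-01, 1.000e-02, 1.131e+01]), array([ 0.06,  0.27, -0.02]))
```

Emit:
{"method": "servo_tool", "body": {"deltas": [[[0.1,0,2.5,0,0.2,0,0],[0.1,0,5,0,0.2,0,0],[0.2,0,7.5,0,0.3,0,0],[0.2,0,10,0,0.4,0,0],[0.2,0,10,0,0.4,0,0]]]}}

```text
time_s: 15.05
position: [0.5213, 0.1797, 0.2071]
tool_rot: [[0.994, 0.111, -0.007], [0.111, -0.994, -0.003], [-0.008, 0.002, -1.0]]
ft_force: [-0.2, -0.3, -0.3]
opening: 0.493
```

```bash
python3 - <<'E'
from h import *
s=where();print(plan(pan(.021,.1465),6.38))
E
```

```text
t 15.05 panel x,y,z mm [ -2.5  20.8 207.1] F panel [-0.3 -0.3 -0.3] M [-0.06  0.05 -0.02] op 0.493
(array([ 0.29, -0.03,  6.06]), array([ 0.13,  0.43, -0.01]))
```

Then down to just above the floor, and slide across to contact (TCP y of about 18).

Emit:
{"method": "servo_tool", "body": {"deltas": [[[0.3,0,2,0.1,0.4,0,0],[0.3,0,4,0.1,0.4,0,0],[0.3,0,5.5,0.1,0.4,0,0],[0.3,0,6,0.1,0.4,0,0],[0.3,0,6,0.1,0.4,0,0]]]}}

```text
time_s: 15.47
position: [0.5237, 0.18, 0.147]
tool_rot: [[0.994, 0.111, -0.002], [0.111, -0.994, -0.001], [-0.002, 0.0, -1.0]]
ft_force: [-0.9, -0.9, -0.6]
opening: 0.491
```

Emit:
{"method": "servo_tool", "body": {"deltas": [[[0,0.1,0,0,0,0,0],[0,0.2,0,0,0,0,0],[0,0.25,0,0,0,0,0],[0,0.25,0,0,0,0,0]]]}}

```text
time_s: 15.8
position: [0.5247, 0.1777, 0.1486]
tool_rot: [[0.994, 0.111, 0.001], [0.111, -0.994, 0.0], [0.001, -0.0, -1.0]]
ft_force: [-1.5, -0.2, -0.1]
opening: 0.492
```

```bash
python3 - <<'E'
from h import *
s=where();W=robot.get_calibration('wrist');im=robot.snapshot('wrist')
z=s['position'][2]+.0461
for x in(-.008,0,.008): print('edges',topedge(W,im,x,z,-.008,.006),topedge(W,im,x,z,.006,.015))
print(plan(pan(.018,.1455),6.38))
E
```

```text
t 15.8 panel x,y,z mm [  0.7  18.4 148.6] F panel [-1.5 -0.  -0.1] M [ 0.05  0.08 -0.  ] op 0.492
edges (np.float64(0.9), 10) (np.float64(9.1), 1)
edges (np.float64(0.9), 13) (np.float64(11.3), 6)
edges (np.float64(0.7), 19) (np.float64(10.3), 7)
(array([-0.06,  0.04,  0.28]), array([ 0.  , -0.01, -0.01]))
```

Emit:
{"method": "servo_tool", "body": {"deltas": [[[0,0.03,0.15,0,0,0,0],[0,0.06,0.3,0,0,0,0],[0,0.06,0.35,0,0,0,0],[0,0.06,0.35,0,0,0,0]]]}}

```text
time_s: 16.18
position: [0.5254, 0.1772, 0.1456]
tool_rot: [[0.994, 0.111, 0.002], [0.111, -0.994, 0.0], [0.002, -0.0, -1.0]]
ft_force: [-0.4, 1.2, 4.1]
opening: 0.493
```

Emit:
{"method": "servo_tool", "body": {"deltas": [[[0,0,0,0,0,0,0.7],[0,0,0,0,0,0,0.7],[0,0,0,0,0,0,0.7]]]}}

```text
time_s: 16.43
position: [0.525, 0.1769, 0.1449]
tool_rot: [[0.994, 0.111, 0.001], [0.111, -0.994, -0.0], [0.001, 0.0, -1.0]]
ft_force: [-0.8, -1.2, 0.8]
opening: 0.702
```

Emit:
{"method": "servo_tool", "body": {"deltas": [[[0,0,-2,0,0,0,0.7],[0,0,-5,0,0,0,0.8],[0,0,-8,0,0,0,1],[0,0,-11,0,0,0,1],[0,0,-12,0,0,0,1]]]}}

```text
time_s: 16.85
position: [0.5267, 0.1773, 0.27]
tool_rot: [[0.994, 0.111, 0.008], [0.111, -0.994, 0.001], [0.008, -0.0, -1.0]]
ft_force: [0.8, -0.1, 1.2]
opening: 1.001
```

```bash
python3 - <<'E'
from h import *
import pickle
s=where();W=robot.get_calibration('wrist');im=robot.snapshot('wrist');pickle.dump((W,im),open('p6.pkl','wb'))
v=cv2.resize(np.clip(im[110:380,110:450,::-1]*1.6,0,255).astype('uint8'),None,fx=2.2,fy=2.2,interpolation=cv2.INTER_CUBIC)
for k in(0,.01):
  q=np.array([(proj(W,pan(y+k,.192,x))-[110,110])*2.2 for x,y in((-.0145,0),(.0145,0),(.0145,.01),(-.0145,.01))]).astype(int);cv2.polylines(v,[q],True,(0,255,0),1)
cv2.imwrite('pics/w7.png',v)
E
```

```text
t 16.85 panel x,y,z mm [  2.6  17.7 270. ] F panel [ 0.8 -0.2  1.2] M [ 0.01 -0.    0.01] op 1.001
```

View pics/w7.png

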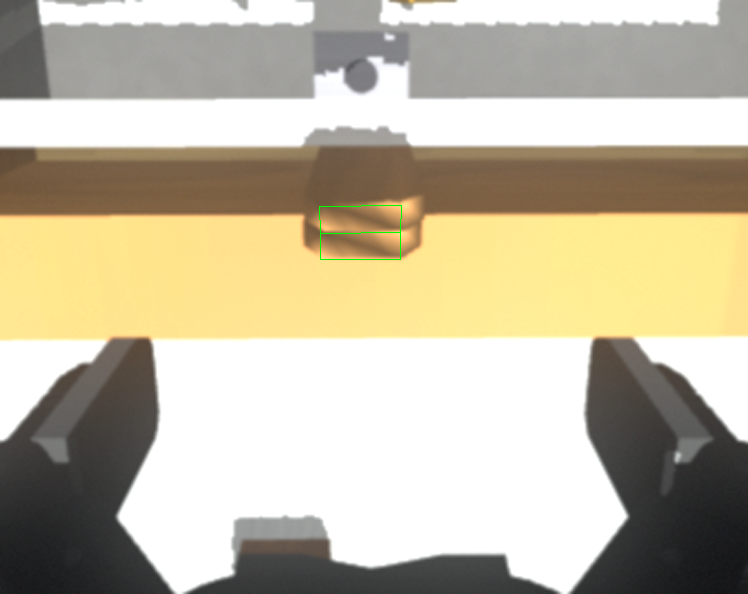

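Emit:
{"method": "servo_tool", "body": {"deltas": [[[-0.6,4,0,0,0,0,1],[-1.2,8,0,0,0,0,1],[-1.9,12,0,0,0,0,1],[-2.5,16,0,0,0,0,1],[-3.2,20,0,0,0,0,1]]]}}

```text
time_s: 17.32
position: [0.5162, -0.0265, 0.2677]
tool_rot: [[0.994, 0.112, 0.006], [0.112, -0.994, 0.002], [0.007, -0.001, -1.0]]
ft_force: [0.1, -0.7, 0.0]
opening: 1.004
```

Emit:
{"method": "servo_tool", "body": {"deltas": [[[-0.6,4,0,0,0,-0.8,1],[-1.2,8,0,0,0,-0.8,1],[-1.9,12,0,0,0,-0.8,1],[-2.4,16,0,0,0,-0.8,1],[-2.4,16.2,0,0,0,-0.8,1]]]}}

```text
time_s: 17.73
position: [0.5087, -0.1955, 0.2646]
tool_rot: [[0.993, 0.119, 0.003], [0.119, -0.993, 0.001], [0.003, -0.0, -1.0]]
ft_force: [0.5, 0.3, 0.1]
opening: 1.006
```

```bash
python3 - <<'E'
from h import *
print(robot.state()['position'],plan([.5099,-.1916,.22],7.17))
E
```

```text
[ 0.50874601 -0.19551317  0.26458729] (array([ 0.15, -0.37,  4.46]), array([-0.03, -0.15, -0.33]))
```

Emit:
{"method": "servo_tool", "body": {"deltas": [[[0.1,-0.3,1,0,-0.1,-0.3,1],[0.15,-0.35,3,0,-0.1,-0.3,1],[0.15,-0.35,4,0,-0.1,-0.3,1],[0.15,-0.35,4,0,-0.1,-0.3,1]]]}}

```text
time_s: 18.07
position: [0.5077, -0.1896, 0.2192]
tool_rot: [[0.992, 0.126, -0.007], [0.126, -0.992, 0.004], [-0.006, -0.005, -1.0]]
ft_force: [-0.3, -0.6, -0.3]
opening: 1.0
```

```bash
python3 - <<'E'
from h import *
print(robot.state()['position'],plan([.5099,-.1916,.133],7.17))
E
```

```text
[ 0.50771029 -0.1896311   0.21918897] (array([0.25, 0.27, 8.62]), array([-0.3 ,  0.36,  0.05]))
```

Emit:
{"method": "servo_tool", "body": {"deltas": [[[0.2,0.2,3,-0.3,0.3,0,1],[0.2,0.2,6,-0.3,0.3,0,1],[0.25,0.25,8.3,-0.3,0.3,0,1],[0.25,0.25,8.6,-0.3,0.3,0,1],[0.25,0.25,8.6,-0.3,0.3,0,1]]]}}

```text
time_s: 18.48
position: [0.5089, -0.19, 0.1314]
tool_rot: [[0.992, 0.127, -0.005], [0.127, -0.992, 0.002], [-0.004, -0.002, -1.0]]
ft_force: [-0.0, -0.2, 0.2]
opening: 0.997
```

Emit:
{"method": "servo_tool", "body": {"deltas": [[[0,0,0,0,0,0,0],[0,0,0,0,0,0,0],[0,0,0,0,0,0,0],[0,0,0,0,0,0,0],[0,0,0,0,0,0,0]]], "newtons": 100}}

```text
time_s: 18.9
position: [0.5104, -0.1907, 0.134]
tool_rot: [[0.992, 0.127, -0.001], [0.127, -0.992, -0.0], [-0.001, -0.0, -1.0]]
ft_force: [-0.4, 0.5, 6.5]
opening: 0.592
```

Emit:
{"method": "servo_tool", "body": {"deltas": [[[0,0,0,0,0,0,0],[0,0,0,0,0,0,0]]]}}

```text
time_s: 19.07
position: [0.5108, -0.1908, 0.1349]
tool_rot: [[0.992, 0.127, 0.001], [0.127, -0.992, -0.0], [0.001, 0.0, -1.0]]
ft_force: [0.3, 0.6, -0.7]
opening: 0.594
```

Emit:
{"method": "servo_tool", "body": {"deltas": [[[0,0,-1,0,0,0,0],[0,0,-4,0,0,0,0],[0,0,-8,0,0,0,0],[0,0,-12,0,0,0,0],[0,0,-16,0,0,0,0]]]}}

```text
time_s: 19.48
position: [0.51, -0.1905, 0.2965]
tool_rot: [[0.992, 0.127, -0.0], [0.127, -0.992, -0.0], [-0.0, -0.0, -1.0]]
ft_force: [0.6, -0.4, -0.3]
opening: 0.591
```

Emit:
{"method": "servo_tool", "body": {"deltas": [[[0,0,-2,0,0,0,0],[0,0,-4.5,0,0,0,0],[0,0,-6,0,0,0,0]]]}}

```text
time_s: 19.73
position: [0.5104, -0.1908, 0.3607]
tool_rot: [[0.992, 0.127, 0.004], [0.127, -0.992, -0.002], [0.003, 0.003, -1.0]]
ft_force: [0.4, -0.4, -0.2]
opening: 0.594
```

```bash
python3 - <<'E'
from h import *
import pickle
s=where();print(plan(pan(.036,.35),6.38))
W=robot.get_calibration('wrist');im=robot.snapshot('wrist');pickle.dump((W,im),open('p7.pkl','wb'))
# wedge top edges in tool axes
g=im.astype(np.float32).mean(2)
p=s['position'];R=s['tool_rot'];zt=-.040-.019
for x in(-.012,0,.012):
  ys=np.linspace(-.035,.035,71);uv=np.array([proj(W,p+R@np.array([x,-y,zt])) for y in ys],np.float32)
  q=cv2.remap(g,uv[None,:,0].copy(),uv[None,:,1].copy(),cv2.INTER_LINEAR)[0];print(x,q.round().astype(int))
E
```

```text
t 19.7333 panel x,y,z mm [ -54.4 -346.2  360.7] F panel [ 0.4 -0.4 -0.2] M [ 0.02 -0.01 -0.02] op 0.594
(array([  6.04, -38.14,   0.99]), array([ 0.15, -0.2 ,  0.9 ]))
-0.012 [ 33  33  34  35  35  37  37  42 125 183 184 184 184 184 185 185 187 189
 186 124  59  54  55  57  66  62  50  50  49  49  48  48  48  48  48  48
  48  48  48  49  49  49  49  48  48  48  49  50  51  52  53  53  54  54
  55  54  54  55  55  56  57  58  59  59  59  59  60  63  63  63  67]
0 [ 35  35  36  37  39  62 128 182 190 190 190 190 190 190 190 190 190 190
 190 171  93  57  56  57  68  67  59  51  50  51  50  50  51  50  49  49
  48  47  46  47  47  46  47  48  47  47  47  46  46  46  46  46  47  46
  47  47  48  48  49  50  50  51  52  53  53  53  54  53  53  55  58]
0.012 [ 35  35  36  36  38  39  39  51 143 185 186 187 187 188 189 190 191 191
 192 193 193 193 193 186  97  70  69  67  66  64  62  50  49  48  47  47
  47  46  47  47  46  46  45  44  43  42  43  43  43  42  42  42  42  43
  44  45  45  45  47  47  48  49  50  51  52  53  54  55  58  60  62]
```

Emit:
{"method": "servo_tool", "body": {"deltas": [[[0.6,-4,0,0.1,-0.2,0.9,0],[1.2,-8,0,0.1,-0.2,0.9,0],[1.8,-12,0,0.1,-0.2,0.9,0],[2.4,-16,0,0.1,-0.2,0.9,0],[3,-20,0,0.1,-0.2,0.9,0]]]}}

```text
time_s: 20.2
position: [0.5149, 0.0127, 0.3607]
tool_rot: [[0.994, 0.11, 0.002], [0.11, -0.994, -0.002], [0.001, 0.003, -1.0]]
ft_force: [1.0, 0.2, -0.6]
opening: 0.59
```

Emit:
{"method": "servo_tool", "body": {"deltas": [[[0.6,-4,0,0,0,0,0],[1.2,-8,0,0,0,0,0],[1.8,-12,0,0,0,0,0],[2.4,-16,0,0,0,0,0],[2.7,-18,0,0,0,0,0]]]}}

```text
time_s: 20.62
position: [0.5207, 0.1983, 0.3583]
tool_rot: [[0.994, 0.114, -0.002], [0.114, -0.994, -0.002], [-0.002, 0.002, -1.0]]
ft_force: [0.2, -0.3, -1.9]
opening: 0.589
```

Emit:
{"method": "servo_tool", "body": {"deltas": [[[0,0,0.5,0,0,0,0],[0,0,0.5,0,0,0,0]]]}}

```text
time_s: 20.78
position: [0.5197, 0.1992, 0.3501]
tool_rot: [[0.993, 0.116, -0.006], [0.116, -0.993, -0.003], [-0.007, 0.003, -1.0]]
ft_force: [-0.1, -0.1, -0.8]
opening: 0.588
```

```bash
python3 - <<'E'
from h import *
import pickle
s=where();print(plan(pan(.035,.35),6.38))
W=robot.get_calibration('wrist');im=robot.snapshot('wrist');pickle.dump((W,im),open('p8.pkl','wb'))
z=s['position'][2]+.0571
for x in(-.018,-.006,.006,.018):
  ys,q=prof(W,im,x,z,.0,.06,61);print(x,q.round().astype(int))
E
```

```text
t 20.7833 panel x,y,z mm [ -1.9  40.3 350.1] F panel [-0.1 -0.1 -0.8] M [ 0.02 -0.03  0.02] op 0.588
(array([0.19, 0.53, 0.01]), array([0.15, 0.37, 0.3 ]))
-0.018 [ 27  28  29  29  30  30  30  31  32  33  33  35  45  48  49  51  51  50
  51  52  50  47  47  48  48  58 106 105  76  70  56  54  54  55  55  55
  55  54  54  54  54  54  54  55  56  57  57  58  58  58  58  59  59  59
  59  60  60  60  61  63  63]
-0.006 [ 32  33  33  34  35  35  36  37  38  45 107 123 137 136 137 137 140 157
 157 156 154 153 154 155 151 161 197 200  95  65  60  57  57  57  56  56
  55  55  55  55  55  55  56  56  55  55  54  54  53  54  54  55  55  56
  56  56  56  56  57  57  57]
0.006 [ 36  37  38  39  40  41  41  42  43  43  91 202 219 219 220 220 221 221
 221 221 221 221 221 220 220 220 220 213 125  79  78  71  61  60  59  59
  59  59  58  57  57  55  55  55  54  53  52  53  54  53  54  54  54  53
  52  52  51  52  52  52  53]
0.018 [ 35  36  37  38  38  39  40  41  42  43  43  49 142 212 216 215 215 214
 214 214 214 214 214 214 213 214 214 210 134  76  75  75  69  59  59  58
  57  56  55  55  53  53  53  52  52  52  52  52  53  53  53  54  54  56
  57  58  58  59  59  60  60]
```

Emit:
{"method": "servo_tool", "body": {"deltas": [[[0.2,0.4,0,0.1,0.4,0.3,0],[0.2,0.6,1,0.1,0.4,0.3,0],[0.2,0.63,1.5,0.1,0.4,0.3,0],[0.2,0.63,1.5,0.1,0.4,0.3,0],[0.2,0.63,1.5,0.1,0.4,0.3,0]]]}}

```text
time_s: 21.25
position: [0.5224, 0.191, 0.3349]
tool_rot: [[0.994, 0.108, 0.0], [0.108, -0.994, -0.001], [-0.0, 0.001, -1.0]]
ft_force: [-0.9, -0.4, 0.3]
opening: 0.592
```

```bash
python3 - <<'E'
from h import *
s=where();print(plan(pan(.034,.25),6.38))
W=robot.get_calibration('wrist');im=robot.snapshot('wrist')
z=s['position'][2]+.0571
for x in(-.012,0,.012): print(topedge(W,im,x,z,.014,.034))
E
```

```text
t 21.25 panel x,y,z mm [-1.000e-01  3.190e+01  3.349e+02] F panel [-0.9 -0.3  0.3] M [0.02 0.   0.02] op 0.592
(array([ 0.01, -0.22,  8.49]), array([ 0.08,  0.01, -0.19]))
(np.float64(16.2), 17)
(np.float64(19.3), 45)
(np.float64(19.3), 45)
```

Emit:
{"method": "servo_tool", "body": {"deltas": [[[0,-0.25,0,0,0,-0.2,0],[0,-0.25,0,0,0,-0.2,0],[0,-0.25,1,0,0,-0.2,0],[0,-0.25,1,0,0,-0.2,0]]]}}

```text
time_s: 21.63
position: [0.5218, 0.1938, 0.3236]
tool_rot: [[0.994, 0.112, -0.001], [0.112, -0.994, -0.002], [-0.001, 0.002, -1.0]]
ft_force: [-1.1, -0.1, -1.5]
opening: 0.594
```

```bash
python3 - <<'E'
from h import *
s=where();print(plan(pan(.0345,.225),6.38))
E
```

```text
t 21.6333 panel x,y,z mm [ -0.4  34.7 323.6] F panel [-1.1  0.1 -1.5] M [-0.01  0.04 -0.01] op 0.594
(array([0.06, 0.  , 9.86]), array([0.09, 0.08, 0.05]))
```

Emit:
{"method": "servo_tool", "body": {"deltas": [[[0,0,2,0,0,0,0],[0.1,0,4,0,0.1,0,0],[0.1,0,6,0,0.2,0,0],[0.2,0,7.5,0,0.3,0,0],[0.2,0,7.5,0,0.3,0,0]]]}}

```text
time_s: 22.05
position: [0.5266, 0.1968, 0.2562]
tool_rot: [[0.993, 0.113, 0.017], [0.113, -0.994, 0.006], [0.018, -0.004, -1.0]]
ft_force: [-0.3, 3.6, -1.4]
opening: 0.59
```

```bash
python3 - <<'E'
from h import *
s=where();print(plan(pan(.0345,.225),6.38))
W=robot.get_calibration('wrist');im=robot.snapshot('wrist')
z=s['position'][2]+.0571
for x in(-.012,0,.012): print(topedge(W,im,x,z,.014,.034))
E
```

```text
t 22.05 panel x,y,z mm [  4.7  37.1 256.2] F panel [ 0.1  3.6 -1.4] M [1.36 0.04 0.07] op 0.59
(array([-0.53,  0.28,  3.11]), array([-0.26, -1.01,  0.1 ]))
(np.float64(20.3), 45)
(np.float64(20.6), 49)
(np.float64(20.9), 52)
```

```bash
python3 - <<'E'
from h import *
import pickle
s=where();W=robot.get_calibration('wrist');im=robot.snapshot('wrist');S=robot.get_calibration('scene');sc=robot.snapshot('scene')
pickle.dump((W,im,S,sc,s),open('p9.pkl','wb'))
a=cv2.resize(np.clip(im[:,:,::-1]*1.6,0,255).astype('uint8'),(520,390))
old=pickle.load(open('p8.pkl','rb'))[1]
b=cv2.resize(np.clip(old[210:420,140:420,::-1]*1.6,0,255).astype('uint8'),(280,210))
c0=proj(S,pan(.02,.2)).astype(int);print(c0)
u,v=c0[0]-50,max(c0[1]-60,0)
c=cv2.resize(np.clip(sc[v:v+100,u:u+130,::-1]*1.6,0,255).astype('uint8'),(520,400)[::1] if 0 else (273,210),interpolation=cv2.INTER_CUBIC)
c=cv2.resize(np.clip(sc[v:v+105,u:u+140,::-1]*1.6,0,255).astype('uint8'),(280,210),interpolation=cv2.INTER_CUBIC)
out=np.zeros((600,800,3),np.uint8);out[:390,:520]=a;out[:210,520:]=b
d=cv2.resize(np.clip(sc[v:v+105,u:u+140,::-1]*1.6,0,255).astype('uint8'),(506,380),interpolation=cv2.INTER_CUBIC)
out[210:590,294:800][:, :]=d
cv2.imwrite('pics/w8.png',out);print(u,v)
E
```

```text
t 22.1 panel x,y,z mm [  2.6  36.8 251.8] F panel [0.3 5.7 0.1] M [ 1.77 -0.03  0.04] op 0.589
[418 257]
368 197
```

View pics/w8.png

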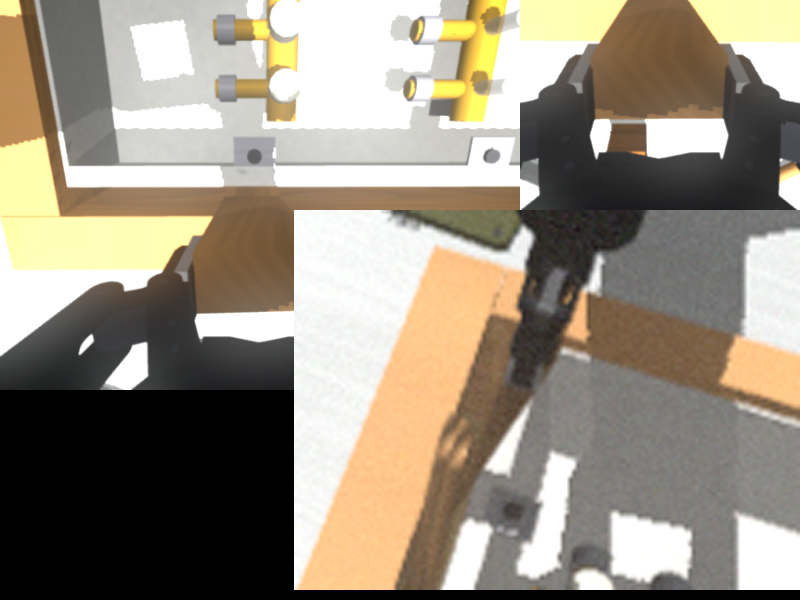

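```bash
python3 - <<'E'
from h import *
import pickle
W8,i8=pickle.load(open('p8.pkl','rb'));W9,i9,S,sc,s=pickle.load(open('p9.pkl','rb'))
print(s['tool_rot'].round(3).tolist(),s['position'])
for n,im in(('8',i8),('9',i9)):
  g=im.astype(float).mean(2)
  for u in(250,270,290,310):
    d=np.diff(g[280:350,u-1:u+2].mean(1));k=np.argmax(d);print(n,u,280+k+.5,round(d[k]),end=' | ')
  print()
  k=int(np.median([280+np.argmax(np.diff(g[280:350,u])) for u in(250,270,290,310)]))
  for r in(k-12,k-5,k-2): 
    q=g[r,180:380];print(r,[180+j for j in np.where(np.abs(np.diff(q))>8)[0]])
E
```

```text
[[0.994, 0.113, 0.009], [0.113, -0.994, 0.005], [0.01, -0.004, -1.0]] [0.52458967 0.19616337 0.2518407 ]
8 250 328.5 14 | 8 270 328.5 56 | 8 290 328.5 62 | 8 310 328.5 61 | 
316 [np.int64(214), np.int64(342)]
323 [np.int64(213), np.int64(214), np.int64(232), np.int64(341), np.int64(342)]
326 [np.int64(214), np.int64(215), np.int64(266), np.int64(341), np.int64(342)]
9 250 336.5 65 | 9 270 336.5 71 | 9 290 335.5 63 | 9 310 335.5 62 | 
323 [np.int64(210), np.int64(345)]
330 [np.int64(210), np.int64(299), np.int64(344)]
333 [np.int64(211), np.int64(344), np.int64(345)]
```

Emit:
{"method": "servo_tool", "body": {"deltas": [[[0,-0.1,-2,0,0,0,0],[0,-0.2,-5,0.2,-0.5,0,0],[0,-0.2,-9,0.2,-0.5,0,0],[-4,-0.2,-10,0.2,-0.5,0,0],[-8,-0.2,-10,0.2,-0.5,0,0]]]}}

```text
time_s: 22.62
position: [0.444, 0.188, 0.3494]
tool_rot: [[0.994, 0.111, -0.005], [0.111, -0.994, 0.005], [-0.005, -0.005, -1.0]]
ft_force: [-1.1, 0.4, -0.3]
opening: 0.587
```

Emit:
{"method": "servo_tool", "body": {"deltas": [[[0,0,0,0,0,0,0],[0,0,0,0,0,0,0]]]}}

```text
time_s: 22.78
position: [0.4424, 0.1873, 0.3475]
tool_rot: [[0.994, 0.112, -0.007], [0.112, -0.994, 0.003], [-0.007, -0.004, -1.0]]
ft_force: [0.4, 0.4, -0.4]
opening: 0.589
```

```bash
python3 - <<'E'
from h import *
import pickle
s=where();W=robot.get_calibration('wrist');im=robot.snapshot('wrist');sc=robot.snapshot('scene');S=robot.get_calibration('scene');pickle.dump((W,im,S,sc,s),open('p10.pkl','wb'))
W6,i6=pickle.load(open('p6.pkl','rb'))
print('stud/pack px',proj(W,pan(0,.192)),proj(W,pan(.02,.192)))
for x in(-.008,0,.008):
  print('ref',prof(W6,i6,x,.192,-.02,.04,61)[1].round().astype(int));print('now',prof(W,im,x,.192,-.02,.04,61)[1].round().astype(int))
g=im.astype(float).mean(2)
for u in(250,270,290,310):
    d=np.diff(g[280:350,u-1:u+2].mean(1));k=np.argmax(d);print(u,280+k+.5,round(d[k]),end=' | ')
for r in(315,320): print(r,[180+j for j in np.where(np.abs(np.diff(g[r,180:380]))>8)[0]])
E
```

```text
t 22.7833 panel x,y,z mm [-80.1  37.  347.5] F panel [ 0.4  0.3 -0.4] M [ 0.05 -0.02 -0.02] op 0.589
stud/pack px [356.14664677 220.95246706] [357.40969362 202.36513703]
ref [143 143 142 142 142 142 142 142 141 142 142 141 142 141 142 142 141 141
 142 141 135 116  99  89  84  79  74  68  63  63  69  87  99  95  87  80
  74  69  64  61  61  63  59  56  56  55  55  56  55  55  55  55  55  55
  55  56  56  56  56  57  56]
now [166 166 167 167 167 167 167 167 167 167 167 167 168 167 162 146 124 110
 101  94  88  81  76  77  88 105 116 115 107  99  90  83  78  74  74  75
  73  71  71  71  71  71  71  72  72  73  73  73  74  74  74  75  75  75
  75  75  76  76  76  77  77]
ref [144 143 143 142 142 142 142 142 142 142 142 142 142 142 142 142 142 142
 142 141 132 109  89  79  72  67  64  68  74  80  86  91  90  83  75  69
  63  63  69  74  79  73  62  56  56  56  57  56  57  57  57  57  58  58
  58  58  58  58  58  59  59]
now [167 167 167 167 167 167 167 167 167 167 167 167 167 167 160 139 112  95
  86  79  75  79  86  95 102 105 104  99  92  84  78  77  82  89  93  85
  76  73  72  72  72  72  72  73  73  73  74  74  75  74  75  76  77  77
  78  79  79  79  79  79  80]
ref [144 144 144 144 144 143 143 144 143 143 143 143 143 143 143 143 142 142
 142 141 129  98  72  66  69  76  85  94 101 110 115 102  77  66  63  68
  75  83  93 101 109 109  86  63  59  58  58  57  57  58  59  58  58  58
  58  59  59  60  59  60  60]
now [168 168 168 168 169 168 168 169 168 168 168 168 169 168 160 133  97  78
  78  85  95 105 116 128 130 113  92  80  77  80  87  96 107 118 127 126
 110  90  78  76  76  77  77  78  78  79  79  79  78  78  78  77  77  77
  76  76  77  78  85  92  96]
250 336.5 64 | 270 336.5 64 | 290 344.5 3 | 310 335.5 23 | 315 [np.int64(210)]
320 [np.int64(210), np.int64(345)]
```

```bash
python3 - <<'E'
from h import *
import pickle
W,im,S,sc,s=pickle.load(open('p10.pkl','rb'));W6,i6=pickle.load(open('p6.pkl','rb'))
for n,w,i in(('ref',W6,i6),('now',W,im)):
  for x in(-.06,-.04,.04,.06): print(n,x,'stud',topedge(w,i,x,.132,-.01,.012),'cab',topedge(w,i,x,.127,.022,.038))
  for x in(-.008,.008): print(n,'gap line y at .127 cab through pack',topedge(w,i,x,.127,.022,.038))
E
```

```text
ref -0.06 stud (np.float64(-0.5), 15) cab (np.float64(30.5), 13)
ref -0.04 stud (np.float64(-0.1), 15) cab (np.float64(30.3), 13)
ref 0.04 stud (np.float64(0.3), 12) cab (np.float64(30.3), 16)
ref 0.06 stud (np.float64(0.3), 12) cab (np.float64(30.0), 16)
ref gap line y at .127 cab through pack (np.float64(37.9), 8)
ref gap line y at .127 cab through pack (np.float64(37.9), 8)
now -0.06 stud (np.float64(-0.1), 16) cab (np.float64(29.5), 15)
now -0.04 stud (np.float64(-0.1), 15) cab (np.float64(29.7), 13)
now 0.04 stud (np.float64(-0.1), 11) cab (np.float64(30.3), 14)
now 0.06 stud (np.float64(-0.1), 12) cab (np.float64(29.7), 16)
now gap line y at .127 cab through pack (np.float64(32.7), 13)
now gap line y at .127 cab through pack (np.float64(31.4), 12)
```

```bash
python3 - <<'E'
from h import *
import pickle
W,im,S,sc,s=pickle.load(open('p10.pkl','rb'))
tz=s['position'][2];print('top -y edge',[topedge(W,im,x,tz+.0624,.01,.04) for x in(-.095,-.085,-.075)])
for x in(-.098,-.088,-.080,-.072,-.062): print(x,prof(W,im,x,tz-.1176,.010,.06,51)[1].round().astype(int))
print([ (x,topedge(W,im,x,.132,-.01,.012),topedge(W,im,x,.127,.022,.038)) for x in(-.14,-.13,-.03)])
E
```

```text
top -y edge [(np.float64(12.8), 70), (np.float64(24.5), 78), (np.float64(10.8), 32)]
-0.098 [ 61  61  61  61  61  61  61  61  65 104 155 167 167 167 168 167 161 130
  87  72  71  71  71  70  69  69  71  72  72  71  71  72  72  73  73  75
  83  94  99 110 156 206 224 225 225 225 224 224 224 224 223]
-0.088 [ 61  61  61  61  61  61  61  61  64  90 138 162 167 167 167 167 161 129
  86  71  70  70  70  70  69  70  71  72  72  71  71  71  72  72  72  74
  82  92  97 110 154 206 224 225 225 225 224 224 224 224 215]
-0.08 [ 61  61  62  62  62  62  62  62  64  90 137 161 166 166 166 166 161 130
  87  71  70  71  70  69  69  70  70  72  73  72  71  71  71  71  72  74
  82  92  97 109 154 206 224 225 225 225 225 225 225 225 223]
-0.072 [ 60  61  61  62  61  62  62  62  65  90 137 162 167 166 167 167 160 130
  87  71  71  71  70  69  70  70  71  72  72  73  72  71  71  71  72  74
  82  91  96 108 154 205 224 225 225 225 225 225 225 224 223]
-0.062 [ 60  60  61  61  61  62  62  62  68  94 134 161 166 166 167 166 161 132
  88  71  71  71  70  70  71  70  71  71  72  73  73  72  71  71  72  75
  82  90  95 107 151 205 224 226 225 225 226 225 226 226 226]
[(-0.14, (np.float64(-0.1), 16), (np.float64(29.7), 13)), (-0.13, (np.float64(-0.5), 16), (np.float64(30.0), 14)), (-0.03, (np.float64(0.3), 14), (np.float64(29.5), 15))]
```

Emit:
{"method": "servo_tool", "body": {"deltas": [[[0,-0.1,0,1.5,0.4,0,0],[0,-0.1,0,2.5,0.4,0,0],[0,-0.1,0,2.5,0.4,0,0],[0,-0.1,0,2.5,0.4,0,0]]], "newtons": 120}}

```text
time_s: 23.22
position: [0.4443, 0.1881, 0.347]
tool_rot: [[0.994, 0.11, -0.007], [0.11, -0.993, 0.047], [-0.001, -0.047, -0.999]]
ft_force: [-0.5, 0.8, -0.3]
opening: 0.592
```

```bash
cat >> h.py <<'E'
def wedge(zt=.0624,zb=-.1176,px=None):
    s=where();W=robot.get_calibration('wrist');im=robot.snapshot('wrist');p=s['position'];x0=p[:2]@EX-X0;y=p[:2]@EY-Y0
    for dx in(-.012,-.006,0,.006,.012):
        yb,gb=prof(W,im,x0+dx,p[2]+zb,y-.03,y+.01,81);d=np.diff(gb[:])
        k=np.argmax(np.convolve(np.abs(d),np.ones(3),'same'))
        print('top-flat',topedge(W,im,x0+dx,p[2]+zt,y-.022,y-.006),'bottom+y edge',round(yb[k]+.25,1),round(abs(d[k])))
    return W,im,s
E
python3 - <<'E'
from h import *
W,im,s=wedge();print(s['tool_rot'][:,2])
print(prof(W,im,-.075,s['position'][2]-.1176,.010,.06,51)[1].round().astype(int))
E
```

```text
t 23.2167 panel x,y,z mm [-78.1  37.6 347. ] F panel [-0.5  0.9 -0.3] M [-0.02  0.01 -0.  ] op 0.592
top-flat (np.float64(22.8), 41) bottom+y edge 46.9 12
top-flat (np.float64(22.8), 46) bottom+y edge 46.9 11
top-flat (np.float64(23.1), 33) bottom+y edge 46.9 11
top-flat (np.float64(23.4), 42) bottom+y edge 46.9 8
top-flat (np.float64(23.4), 41) bottom+y edge 46.9 7
[-0.00665831  0.04700473 -0.99887248]
[ 56  56  57  57  57  59  61  62  62  63  63  63  63  63  63  63  66  67
  68  68  67  67  67  68  69  70  70  69  69  69  69  70  75  85  93  97
  99 109 153 212 226 226 225 226 225 225 225 225 225 225 225]
```

Emit:
{"method": "servo_tool", "body": {"deltas": [[[2.5,0,0,0,0.3,0,0],[5.5,0,0,0,0.3,0,0],[7.8,0,0,0,0.3,0,0],[7.8,0,0,0,0.3,0,0],[7.8,0,0,0,0.3,0,0]]]}}

```text
time_s: 23.68
position: [0.5223, 0.1968, 0.3463]
tool_rot: [[0.994, 0.109, -0.003], [0.11, -0.993, 0.047], [0.002, -0.047, -0.999]]
ft_force: [0.2, 0.1, -1.3]
opening: 0.594
```

```bash
cat >> h.py <<'E'
def shift(y,z,x=0):
    s=robot.state();print('shift cm',(s['tool_rot'].T@(pan(y,z,x)-s['position'])*100).round(2),'z-axis panel y',(s['tool_rot'][:2,2]@EY).round(3))
E
python3 - <<'E'
from h import *
W,im,s=wedge();shift(.0376,.247)
E
```

```text
t 23.6833 panel x,y,z mm [  0.4  37.6 346.3] F panel [ 0.2  0.  -1.3] M [-0.01 -0.01 -0.01] op 0.594
top-flat (np.float64(22.8), 31) bottom+y edge 46.9 5
top-flat (np.float64(22.8), 47) bottom+y edge 46.9 2
top-flat (np.float64(23.1), 38) bottom+y edge 46.9 2
top-flat (np.float64(23.4), 44) bottom+y edge 46.9 2
top-flat (np.float64(23.1), 41) bottom+y edge 46.9 6
shift cm [-0.01  0.48  9.96] z-axis panel y 0.047
```

Emit:
{"method": "servo_tool", "body": {"deltas": [[[0,0.1,2,0,0,0,0],[0,0.2,4,0,0,0,0],[0,0.3,6,0,0,0,0],[0,0.4,8,0,0,0,0],[0,0.46,9.5,0,0,0,0]]]}}

```text
time_s: 24.15
position: [0.5206, 0.1967, 0.2502]
tool_rot: [[0.994, 0.11, -0.004], [0.11, -0.993, 0.047], [0.002, -0.047, -0.999]]
ft_force: [-0.2, -0.6, -0.7]
opening: 0.59
```

Emit:
{"method": "servo_tool", "body": {"deltas": [[[0,0,0,0,0,0,0],[0,0,0,0,0,0,0]]]}}

```text
time_s: 24.32
position: [0.5193, 0.1966, 0.2496]
tool_rot: [[0.994, 0.11, -0.005], [0.111, -0.993, 0.047], [-0.0, -0.047, -0.999]]
ft_force: [0.0, 0.6, 0.1]
opening: 0.593
```

```bash
python3 - <<'E'
from h import *
W,im,s=wedge();shift(.0376,.232)
E
```

```text
t 24.3167 panel x,y,z mm [ -2.5  37.8 249.6] F panel [0.1 0.5 0.1] M [-0.03 -0.01 -0.02] op 0.593
top-flat (np.float64(23.0), 45) bottom+y edge 31.0 16
top-flat (np.float64(23.0), 48) bottom+y edge 31.0 18
top-flat (np.float64(23.2), 38) bottom+y edge 31.0 16
top-flat (np.float64(23.5), 47) bottom+y edge 31.0 15
top-flat (np.float64(23.5), 43) bottom+y edge 31.0 15
shift cm [0.15 0.11 1.91] z-axis panel y 0.047
```

Emit:
{"method": "servo_tool", "body": {"deltas": [[[0.1,0.1,0.6,0,0,0,0],[0.2,0.12,1.2,0,0,0,0],[0.2,0.15,1.9,0,0,0,0],[0.2,0.15,1.9,0,0,0,0]]]}}

```text
time_s: 24.7
position: [0.5217, 0.1962, 0.2304]
tool_rot: [[0.994, 0.11, -0.005], [0.11, -0.993, 0.047], [0.0, -0.047, -0.999]]
ft_force: [-0.5, -0.6, -1.3]
opening: 0.59
```

```bash
python3 - <<'E'
from h import *
W,im,s=wedge();shift(.036,.222)
E
```

```text
t 24.7 panel x,y,z mm [-2.000e-01  3.710e+01  2.304e+02] F panel [-0.5 -0.5 -1.3] M [-0.01  0.05  0.03] op 0.59
top-flat (np.float64(22.3), 43) bottom+y edge 26.4 13
top-flat (np.float64(22.3), 49) bottom+y edge 26.4 13
top-flat (np.float64(22.6), 38) bottom+y edge 26.4 13
top-flat (np.float64(22.8), 46) bottom+y edge 26.4 12
top-flat (np.float64(22.8), 42) bottom+y edge 26.4 12
shift cm [0.   0.15 0.88] z-axis panel y 0.047
```

Emit:
{"method": "servo_tool", "body": {"deltas": [[[0,0.08,0.5,0,0,0,0],[0,0.14,1,0,0,0,0],[0,0.19,1.5,0,0,0,0],[0,0.24,1.8,0,0,0,0],[0,0.24,1.8,0,0,0,0]]]}}

```text
time_s: 25.17
position: [0.5217, 0.195, 0.2119]
tool_rot: [[0.994, 0.11, -0.006], [0.11, -0.993, 0.048], [-0.001, -0.048, -0.999]]
ft_force: [-0.2, 0.0, -0.8]
opening: 0.588
```

```bash
python3 - <<'E'
from h import *
W,im,s=wedge();shift(.0346,.205)
E
```

```text
t 25.1667 panel x,y,z mm [ -0.4  36.  211.9] F panel [-0.2  0.1 -0.8] M [0.41 0.02 0.05] op 0.588
top-flat (np.float64(21.1), 40) bottom+y edge 21.2 13
top-flat (np.float64(21.1), 50) bottom+y edge 21.2 13
top-flat (np.float64(21.4), 39) bottom+y edge 21.2 13
top-flat (np.float64(21.4), 45) bottom+y edge 21.2 13
top-flat (np.float64(21.4), 42) bottom+y edge 21.2 12
shift cm [0.04 0.15 0.71] z-axis panel y 0.047
```

Emit:
{"method": "servo_tool", "body": {"deltas": [[[0,0.06,0.2,0,0,0,0],[0,0.12,0.4,0,0,0,0],[0,0.14,0.6,0,0,0,0],[0,0.14,0.8,0,0,0,0],[0,0.14,0.8,0,0,0,0]]]}}

```text
time_s: 25.63
position: [0.5221, 0.1941, 0.2046]
tool_rot: [[0.994, 0.11, -0.005], [0.11, -0.993, 0.048], [0.001, -0.048, -0.999]]
ft_force: [-0.0, 2.3, 1.8]
opening: 0.591
```

```bash
python3 - <<'E'
from h import *
W,im,s=wedge();shift(.0346,.195)
for x in(-.04,.04): print(topedge(W,im,x,.132,-.01,.012),topedge(W,im,x,.127,.022,.038))
E
```

```text
t 25.6333 panel x,y,z mm [ -0.   35.  204.6] F panel [0.2 2.3 1.8] M [ 1.    0.1  -0.04] op 0.591
top-flat (np.float64(20.2), 39) bottom+y edge 19.2 15
top-flat (np.float64(20.2), 50) bottom+y edge 19.2 15
top-flat (np.float64(20.4), 38) bottom+y edge 19.2 13
top-flat (np.float64(20.4), 42) bottom+y edge 19.7 11
top-flat (np.float64(20.4), 42) bottom+y edge 19.7 11
shift cm [0.   0.08 0.95] z-axis panel y 0.048
(np.float64(-8.3), 1) (np.float64(30.0), 25)
(np.float64(9.9), 1) (np.float64(30.0), 25)
```

Emit:
{"method": "servo_tool", "body": {"deltas": [[[0,0.05,0.2,0,0,0,0],[0,0.05,0.4,0,0,0,0],[0,0.05,0.6,0,0,0,0],[0,0.05,0.7,0,0,0,0],[0,0.05,0.7,0,0,0,0]]]}}

```text
time_s: 26.1
position: [0.5232, 0.194, 0.2022]
tool_rot: [[0.994, 0.11, -0.001], [0.11, -0.993, 0.048], [0.004, -0.048, -0.999]]
ft_force: [-4.4, -0.4, 16.3]
opening: 0.59
```

```bash
python3 - <<'E'
from h import *
W,im,s=wedge();shift(.0346,.195)
E
```

```text
t 26.1 panel x,y,z mm [  1.1  34.7 202.2] F panel [-4.4  0.  16.3] M [ 0.66  1.37 -0.04] op 0.59
top-flat (np.float64(19.9), 40) bottom+y edge 18.5 14
top-flat (np.float64(19.9), 47) bottom+y edge 18.5 14
top-flat (np.float64(19.9), 43) bottom+y edge 18.5 14
top-flat (np.float64(20.2), 41) bottom+y edge 18.5 13
top-flat (np.float64(20.2), 41) bottom+y edge 19.0 14
shift cm [-0.11  0.05  0.71] z-axis panel y 0.048
```

Emit:
{"method": "servo_tool", "body": {"deltas": [[[-0.05,0,0.4,0,0,0,0],[-0.1,0,0.6,0,0,0,0],[-0.1,0,0.8,0,0,0,0],[-0.1,0,0.8,0,0,0,0],[-0.1,0,0.8,0,0,0,0]]]}}

```text
time_s: 26.57
position: [0.5239, 0.194, 0.2009]
tool_rot: [[0.994, 0.11, 0.004], [0.11, -0.993, 0.049], [0.009, -0.048, -0.999]]
ft_force: [-5.8, -2.0, 23.3]
opening: 0.592
```

```bash
python3 - <<'E'
from h import *
import pickle
W,im,s=wedge();shift(.0346,.195);pickle.dump((W,im),open('p11.pkl','wb'))
g=im.astype(float).mean(2)
for u in(250,270,290,310):
    d=np.diff(g[280:350,u-1:u+2].mean(1));k=np.argmax(d);print(u,280+k+.5,round(d[k]),end=' | ')
for r in(323,328,333): print(r,[180+j for j in np.where(np.abs(np.diff(g[r,180:380]))>8)[0]])
E
```

```text
t 26.5667 panel x,y,z mm [  1.7  34.7 200.9] F panel [-6.  -1.4 23.3] M [0.3  1.86 0.01] op 0.592
top-flat (np.float64(19.9), 40) bottom+y edge 18.4 13
top-flat (np.float64(19.9), 44) bottom+y edge 18.4 14
top-flat (np.float64(19.9), 44) bottom+y edge 18.4 13
top-flat (np.float64(20.1), 43) bottom+y edge 18.4 13
top-flat (np.float64(20.1), 40) bottom+y edge 18.4 15
shift cm [-0.18  0.04  0.59] z-axis panel y 0.048
250 336.5 65 | 270 336.5 78 | 290 335.5 66 | 310 335.5 65 | 323 [np.int64(210), np.int64(345)]
328 [np.int64(210)]
333 [np.int64(210), np.int64(211), np.int64(344), np.int64(345)]
```

Emit:
{"method": "servo_tool", "body": {"deltas": [[[-0.1,0,0.5,0,-0.4,0,0],[-0.2,0,0.7,0,-0.5,0,0],[-0.2,0,0.7,0,-0.5,0,0],[-0.2,0,0.7,0,-0.5,0,0],[-0.2,0,0.7,0,-0.5,0,0]]]}}

```text
time_s: 27.03
position: [0.5243, 0.194, 0.2]
tool_rot: [[0.994, 0.11, 0.002], [0.11, -0.993, 0.048], [0.007, -0.048, -0.999]]
ft_force: [-3.2, -1.8, 18.9]
opening: 0.595
```

```bash
python3 - <<'E'
from h import *
import pickle
W,im,s=wedge();shift(.0346,.195)
sc=robot.snapshot('scene');S=robot.get_calibration('scene');pickle.dump((S,sc),open('p12.pkl','wb'))
_,_,S0,s10,_=pickle.load(open('p10.pkl','rb'))
print(proj(S,pan(0,.192)),proj(S,pan(.01,.192)))
for x in(.01,.02):
  for n,i in(('leaned p10',s10),('now',sc)): print(n,x,prof(S,i,x,.185,-.03,.03,31)[1].round().astype(int))
E
```

```text
t 27.0333 panel x,y,z mm [  2.1  34.6 200. ] F panel [-3.4 -1.4 18.9] M [0.43 1.02 0.06] op 0.595
top-flat (np.float64(19.8), 40) bottom+y edge 18.3 12
top-flat (np.float64(19.8), 43) bottom+y edge 18.3 12
top-flat (np.float64(19.8), 44) bottom+y edge 18.3 12
top-flat (np.float64(20.1), 42) bottom+y edge 18.3 13
top-flat (np.float64(20.1), 43) bottom+y edge 18.3 14
shift cm [-0.22  0.02  0.5 ] z-axis panel y 0.048
[409.97297412 256.92865541] [413.85356949 258.22056801]
leaned p10 0.01 [124 124 124 123 121 121 122 122 120 122 122 119 108  79  84  96 103  99
  77  81  95 108 107  73  59  60  64  65  66  83 121]
now 0.01 [125 125 123 123 125 124 123 123 123 125 124 124 121 113  88  84  94 108
 102  84  81  94 107 110  85  58  54  52  50  50  49]
leaned p10 0.02 [124 122 123 124 124 123 124 124 123 121 122 122 114  94  86  86  81  75
  75  84  89  88  81  65  60  61  64  64  65  84 122]
now 0.02 [124 125 125 125 124 124 125 125 125 122 125 125 122 118  93  85  86  82
  77  77  82  87  84  77  65  57  57  53  51  52  52]
```

Emit:
{"method": "servo_tool", "body": {"deltas": [[[-0.2,0,-0.4,0,-0.3,0,0],[-0.2,0.05,-0.6,-0.5,-0.3,0,0],[-0.2,0.15,-0.6,-1,-0.3,0,0],[-0.2,0.3,-0.6,-1.5,-0.3,0,0],[-0.2,0.4,-0.6,-2,-0.3,0,0]]]}}

```text
time_s: 27.55
position: [0.5224, 0.191, 0.2055]
tool_rot: [[0.994, 0.11, 0.0], [0.11, -0.994, 0.016], [0.002, -0.016, -1.0]]
ft_force: [-1.0, 7.8, 2.7]
opening: 0.593
```

```bash
cat >> h.py <<'E'
def packs():
    sc=robot.snapshot('scene');S=robot.get_calibration('scene')
    for x in(.01,.02):
        y,g=prof(S,sc,x,.185,-.03,.03,121);print('packer -y edge',round(float(np.interp(-106,-g[:80][:np.argmin(g[:80])+1],y[:80][:np.argmin(g[:80])+1])),2),end=' ')
    print()
E
python3 - <<'E'
from h import *
W,im,s=wedge();packs()
E
```

```text
t 27.55 panel x,y,z mm [-1.000e-01  3.190e+01  2.055e+02] F panel [-0.1  7.8  2.7] M [2.46 0.35 0.06] op 0.593
top-flat (np.float64(18.7), 42) bottom+y edge 19.1 12
top-flat (np.float64(18.7), 49) bottom+y edge 19.1 12
top-flat (np.float64(19.2), 38) bottom+y edge 19.1 12
top-flat (np.float64(19.2), 41) bottom+y edge 19.1 12
top-flat (np.float64(19.2), 43) bottom+y edge 19.1 12
packer -y edge -0.61 packer -y edge -0.49
```

Emit:
{"method": "servo_tool", "body": {"deltas": [[[0,0.2,0.3,0,0,0,0],[0,0.2,0.6,0,0,0,0],[0,0.2,0.9,0,0,0,0],[0,0.2,1.1,0,0,0,0],[0,0.2,1.1,0,0,0,0]]]}}

```text
time_s: 28.07
position: [0.522, 0.191, 0.1933]
tool_rot: [[0.994, 0.111, -0.001], [0.111, -0.994, 0.019], [0.001, -0.019, -1.0]]
ft_force: [-0.6, 7.1, -0.2]
opening: 0.59
```

```bash
python3 - <<'E'
from h import *
W,im,s=wedge();packs()
E
```

```text
t 28.0667 panel x,y,z mm [ -0.5  31.9 193.3] F panel [ 0.2  7.2 -0.2] M [2.   0.07 0.14] op 0.59
top-flat (np.float64(18.5), 40) bottom+y edge 15.2 15
top-flat (np.float64(18.8), 44) bottom+y edge 15.2 15
top-flat (np.float64(18.8), 38) bottom+y edge 15.2 14
top-flat (np.float64(19.0), 43) bottom+y edge 15.2 14
top-flat (np.float64(19.0), 46) bottom+y edge 15.2 14
packer -y edge -0.61 packer -y edge -0.59
```

Emit:
{"method": "servo_tool", "body": {"deltas": [[[0,0,0.3,0,0,0,0],[0,0,0.6,0,0,0,0],[0,0,0.8,0,0,0,0],[0,0,0.8,0,0,0,0],[0,0,0.8,0,0,0,0]]]}}

```text
time_s: 28.58
position: [0.5228, 0.1914, 0.189]
tool_rot: [[0.994, 0.111, 0.001], [0.111, -0.994, 0.019], [0.003, -0.019, -1.0]]
ft_force: [-4.8, 0.5, 16.4]
opening: 0.591
```

```bash
python3 - <<'E'
from h import *
W,im,s=wedge();packs()
E
```

```text
t 28.5833 panel x,y,z mm [  0.3  32.2 189. ] F panel [-4.7  1.1 16.4] M [ 0.83  1.36 -0.05] op 0.591
top-flat (np.float64(19.0), 40) bottom+y edge 13.5 16
top-flat (np.float64(19.0), 45) bottom+y edge 13.5 15
top-flat (np.float64(19.0), 42) bottom+y edge 13.5 16
top-flat (np.float64(19.3), 40) bottom+y edge 13.5 16
top-flat (np.float64(19.3), 43) bottom+y edge 14.0 13
packer -y edge -0.82 packer -y edge -0.55
```

Emit:
{"method": "servo_tool", "body": {"deltas": [[[-0.1,0,0.5,0,-0.1,0,0],[-0.1,0,0.8,0,-0.2,0,0],[-0.1,0,0.9,0,-0.2,0,0],[-0.1,0,0.9,0,-0.2,0,0],[-0.1,0,0.9,0,-0.2,0,0]]]}}

```text
time_s: 29.1
position: [0.5235, 0.1914, 0.1878]
tool_rot: [[0.994, 0.111, 0.002], [0.111, -0.994, 0.019], [0.004, -0.018, -1.0]]
ft_force: [-9.3, -2.6, 29.3]
opening: 0.592
```

```bash
python3 - <<'E'
from h import *
W,im,s=wedge();packs()
print([topedge(W,im,x,.127,.022,.038) for x in(-.06,-.04,.04,.06)])
for _ in range(3): packs()
s=where()
g=im.astype(float).mean(2);print([180+j for j in np.where(np.abs(np.diff(g[323,180:380]))>8)[0]])
E
```

```text
t 29.1 panel x,y,z mm [  1.   32.1 187.8] F panel [-9.5 -1.6 29.3] M [0.35 2.67 0.02] op 0.592
top-flat (np.float64(18.9), 39) bottom+y edge 13.4 17
top-flat (np.float64(18.9), 42) bottom+y edge 13.4 15
top-flat (np.float64(18.9), 40) bottom+y edge 13.4 16
top-flat (np.float64(19.2), 39) bottom+y edge 13.4 15
top-flat (np.float64(19.2), 42) bottom+y edge 13.4 16
packer -y edge -0.71 packer -y edge -0.65 
[(np.float64(29.7), 24), (np.float64(29.5), 24), (np.float64(29.7), 23), (np.float64(30.0), 24)]
packer -y edge -0.72 packer -y edge -0.54 
packer -y edge -0.83 packer -y edge -0.5 
packer -y edge -0.72 packer -y edge -0.58 
t 29.35 panel x,y,z mm [  1.   32.1 187.9] F panel [-9.7 -2.3 30.6] M [0.4  2.64 0.03] op 0.585
[np.int64(210), np.int64(345)]
```

```bash
python3 -c "
from rig import robot
print(robot.sign_off())"
```

```text
the job is handed in; nothing more can be done
None
```

The cabinet is packed tight off the stud at the lug nearest the robot, and I handed the job in at about 29 s of the 70 s allowed. Two packers stand side by side against the stud. The wooden wedge is jammed between them and the cabinet, with the gripper still holding it and pressing down. The third packer was left in the rack; the pink and purple pieces and the other bench items were not used.

**Last checks**
- **Gap:** it measured 30.0 mm, so two packers leave about 10 mm for the wedge. With one packer the wedge would have reached the bottom.
- **Jam:** the wedge stopped with about 56 mm below the cabinet's top edge; about 52 mm was expected. The wrist read a steady 30 N upward with no further sinking, and the wedge was not slipping in the grip.
- **Cabinet:** the top edge beside the wedge stayed at 29.5–30.0 mm from the stud, so I saw no bulge.

**What went wrong or disagreed**
- **First wedge descent:** the wedge was tilted about 2.5° in the grip. It struck the packers, made them lean and slid up about 5 mm in the fingers.
- **First jam:** it came early, at about 44 mm deep, because the packers were still leaning. I backed the wedge off, pushed the packers flat to the stud with it and drove it again.
- **Left over:** the scene camera puts the packer tops about 0.7 mm over the stud side, roughly the measuring error. The wrist also carries about 10 N of sideways force along the gap.
- **Not seen directly:** I had used all 12 picture views, so the final state was checked only by numbers taken from images and by force.

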